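# Lay out the drops tray for an eye examination

## Task

Lay out the steel tray for the next eye examination, counting the robot's side as its front. Put the lens case between the swab jar and the blue waste cup, in line with them and square to the tray, and set the lens in the well of the case; never put the lens down on the bare steel. Stand the three drop bottles in a straight row along the front half of the tray in their order of use, the white-capped one straight in front of the swab jar, the red-capped one straight in front of the waste cup and the yellow-capped one midway between them, and leave the jar and the cup where they stand.

Things in the scene. Friction and masses are not known exactly. Their poses are not given: they have to be found in the camera images.
- white_drops_mid (a point): Eye-drop bottle standing upright, white round body 28 mm in diameter and 43 mm high, narrowing to a ribbed white cap 21 to 17 mm in diameter; 70 mm tall in all, 18 to 35 g. A white band runs round the label. The point is on the axis half-way up, 35 mm above the underside; z points up the bottle.
- yellow_drops_mid (a point): Eye-drop bottle standing upright, white round body 28 mm in diameter and 43 mm high, narrowing to a ribbed yellow cap 21 to 17 mm in diameter; 70 mm tall in all, 18 to 35 g. A yellow band runs round the label. The point is on the axis half-way up, 35 mm above the underside; z points up the bottle.
- red_drops_mid (a point): Eye-drop bottle standing upright, white round body 28 mm in diameter and 43 mm high, narrowing to a ribbed red cap 21 to 17 mm in diameter; 70 mm tall in all, 18 to 35 g. A red band runs round the label. The point is on the axis half-way up, 35 mm above the underside; z points up the bottle.
- lens_case_mid (a point): Black lens case, lid off: a block 54 mm (its x) by 84 mm (its y) and 30 mm high, with a round well in the middle of its top, 44 mm in diameter and 6 mm deep, lined in grey. About 120 g; grip it across the 54 mm. The point is the middle of the block, 15 mm above its underside; z up.
- lens_mid (a point): Small examination lens lying flat: brass-coloured ring 32 mm in diameter and 24 mm high with dark grip grooves and a clear glass dome, 4 mm high, that looks dark in the middle of its top; about 45 g. Hold it at least 8 mm above its underside so that the fingers clear the case when it stands in the 6 mm well. The point is on the axis, half-way up the ring, 12 mm above its underside; z up.
- exam_tray: Fixed steel tray, 200 mm (its x) by 300 mm (its y), rim 12 mm high, floor 3 mm thick. Origin: centre of its underside, on the table; x points to its back (away from the robot), y to its left. The bottles' row runs along y midway between the tray's middle and its front edge, that is 50 mm in front of the origin (x = -50 mm). The swab jar and the waste cup stand in its two back corners, either way round. It may be on the left or the right of the table.
- swab_jar: Clear glass jar full of white-headed cotton swabs, 52 mm in diameter, 56 mm high (swabs to 71 mm), loose, standing in one back corner of the steel tray. Origin: centre of its underside; axes as the steel tray's.
- waste_cup: Blue open plastic cup for used swabs, 52 mm in diameter at the rim, 46 mm high, empty, loose, standing in the other back corner of the steel tray. Origin: centre of its underside; axes as the steel tray's.
- supply_tray: Fixed green plastic tray, 210 mm (its x) by 320 mm (its y), rim 12 mm high, floor 3 mm thick. The three bottles, the case and the lens stand in it at the start in two rows about 98 mm apart, 100 mm apart along a row, in any order. Origin: centre of its underside, on the table; x away from the robot, y to its left.

How it is judged:
At the end, for the whole second after the job is handed in: Bottles upright, 50 +-15 mm in front of the tray's middle; white in line with the jar and red with the cup (15 mm); yellow between, 75 mm or more from both. Case flat between jar and cup, 80 mm or more from each, in line (16 mm), square (0.2 rad). Lens flat in the well. All at rest, released (x of white_drops_mid in the frame of exam_tray between -0.065 and -0.035 m and z of white_drops_mid in the frame of exam_tray between 0.03 and 0.046 m and angle between each of white_drops_mid, yellow_drops_mid, red_drops_mid, lens_mid's own z axis and vertical below 0.12 rad and x of yellow_drops_mid in the frame of exam_tray between -0.065 and -0.035 m and z of yellow_drops_mid in the frame of exam_tray between 0.03 and 0.046 m and x of red_drops_mid in the frame of exam_tray between -0.065 and -0.035 m and z of red_drops_mid in the frame of exam_tray between 0.03 and 0.046 m and y of white_drops_mid in the frame of swab_jar between -0.015 and 0.015 m and y of red_drops_mid in the frame of waste_cup between -0.015 and 0.015 m and horizontal distance between yellow_drops_mid and white_drops_mid above 0.075 m and horizontal distance between yellow_drops_mid and red_drops_mid above 0.075 m and y of yellow_drops_mid in the frame of exam_tray between -0.03 and 0.03 m and horizontal distance between lens_case_mid and swab_jar above 0.08 m and horizontal distance between lens_case_mid and waste_cup above 0.08 m and y of lens_case_mid in the frame of exam_tray between -0.03 and 0.03 m and x of lens_case_mid in the frame of swab_jar between -0.016 and 0.016 m and x of lens_case_mid in the frame of waste_cup between -0.016 and 0.016 m and z of lens_case_mid in the frame of exam_tray between 0.012 and 0.024 m and angle between lens_case_mid's own z axis and vertical below 0.1 rad and angle between the x axis of lens_case_mid and the x axis of exam_tray, either way round below 0.2 rad and horizontal distance between lens_mid and lens_case_mid below 0.009 m and z of lens_mid in the frame of lens_case_mid between 0.017 and 0.025 m and linear speed of each of white_drops, yellow_drops, red_drops, lens_case, lens below 0.02 m/s); the robot touches nothing.
It fails at once if the swab jar or the waste cup is shifted by more than 15 mm or tipped (distance of any of swab_jar, waste_cup from where it was at the start of the episode above 0.015 m or angle between any of swab_jar, waste_cup's own z axis and vertical above 0.25 rad).
It fails at once if the lens is put down on the bare steel of the tray (contact force between lens and exam_tray above 0.2 N).
It also fails if it takes over 128 s, if anything falls off the work surface, if the arm or the gripper's body presses on something with over 40 N, if the wrist force passes 120 N, or if a joint passes its speed limit or range.

## Robot

A 6-joint arm with a two-finger parallel gripper is mounted at the origin on the work surface. World frame = base frame: x ahead of the robot, y to its left, z up, the work surface at z = 0. Lengths are in m, angles in rad, forces in N, time in s.
With the tool pointing down it reaches from about 0.35 to 0.975 m from the base axis. Payload 4.9 kg.
Tool frame: the origin (TCP) lies midway between the tips of the shut fingers; the grasp point (between the pads) lies 19 mm behind it; x points along the fingers, y is the direction in which the jaws open and shut, and the axes are right-handed (so a half turn about x gives the same grasp; the last joint's range is limited). The gripper opens to 85 mm and grips with 20 to 120 N. Pads are 22 mm wide; open, the fingers measure 114 mm over their backs; the gripper's body (76 mm by 85 mm) begins 54 mm behind the grasp point. The pads swing forward as they close: fully open they stand 13 mm farther back than shut.
Start: joints at [1.153, 0.053, 1.613, -0, 1.476, -0.119], TCP at [0.184, 0.597, 0.231] pointing down, gripper open.
Joint ranges: [-3.01, 3.01], [-1.01, 2.22], [0.06, 2.58], [-1.02, 4.17], [0.09, 2.62], [-3.14, 3.14]. Speed limits (rad/s): [2.57, 2.57, 3.14, 3.14, 3.14, 3.14].

## Interface

Orientations are given as a rotation vector (axis times angle).
In Python, from station import ctrl gives the robot as it stands.
- The arm moves only by the shell command python3 -m handwheel 'ROWS' [FORCE]. ROWS is JSON, a list of rows, each a list of 3 entries, a list of its own where there are three numbers: the finger opening in m, from 0 to 0.0854, then the shift along the tool's x, y, z in m, then the turn, a rotation vector about the tool's x, y, z in degrees. In form: [[claw, [dx, dy, dz], [ax, ay, az]], ...]. A call has 1 to 10 rows; each row shifts and turns the commanded pose from where the row before left it, along the tool's axes as they then stand; what a row does not reach is not made up. A row lasts 1/12 s, in which the tool goes at most 41.7 mm and 7.16 degrees, less where a joint would pass 70% of its speed; a pose out of reach is approached as far as the arm can. A call with a gripper value outside its range is refused whole. The fingers move at their own pace and stop on an object; FORCE is the grip in N (left out, the last holds). Time passes only in rows, so rows that do not move let the fingers close. It gives the time, the measured TCP pose, the force and the opening at its end, in the units of the state.
- ctrl.get_obs(): the state, without advancing time (a new reading comes with each control period).
- ctrl.get_image(name): name is "side" or "top" or "wrist"; returns the picture (384x512x3 uint8, red, green, blue); there is no depth.
- ctrl.camera_params(name): a dict with "vertical_fov" (degrees; the focal length in pixels is half the picture's height over the tangent of half this angle, whatever the lens; pixels are square), "cx", "cy" (the principal point, pixels), "rvec" (rotation vector, rad) and "tvec" (3), from world to camera coordinates, as OpenCV has them; the wrist camera has in their place "T_tool_cam" (4x4, takes a point from camera to tool coordinates, whose origin is the TCP and whose axes are the tool frame's). Camera axes: x right, y down, z forward; pixel columns grow to the right and rows downward; lengths in m; the calibration is good to about 2 mm. A picture is of the moment at which its call begins: read the wrist's pose just before it. camera_params takes no time and is no camera call.
- ctrl.finish_job(): hands the job in, once; it reports no verdict.
Trained networks look in the newest picture that a camera, given by its name, has taken for a name from the list of things; names that differ only in an ending like _2 or _b are one class to them, and where a whole thing is asked for, a point or a joint stands for the part that bears it (a point fixed in the world has none). Each returns a list of dicts, best first, with "score" (0 to 1); they miss things now and then, are a little off and sometimes report something else, mostly with a low value. They report only what shows in the picture. A call takes as long as a camera call.
- ctrl.look_for(thing, camera): "box" ([centre column, centre row, width, height] in pixels, round what is visible of it).
- ctrl.silhouettes(thing, camera): "mask" (384x512 bool, what is visible of it) and "box" ([centre column, centre row, width, height] in pixels, round what is visible of it).
- ctrl.tip_of(thing, camera): "centre" ([row, column] in pixels: a listed point, or the origin of a listed thing).
The state is a dict: "t": time; "q": joint angles; "dq": joint speeds; "effort": joint torques, N m; "tool_pos": TCP position; "tool_rot": TCP orientation; "contact_force": force on the tool from outside, world axes, zero at the start; "wrist_torque": the same for the moment, N m; "opening": finger opening in m.
Only numpy, scipy, OpenCV 4.12 (cv2) and the standard library are available. Lean on these libraries where they do the work, as an engineer would, in place of code of your own. Each camera call takes 0.05 s, during which the arm holds its last target.

## Working session

There is one attempt and no reset: what is moved stays moved. The work goes in short steps, Python scripts to look and compute and a shell command to move; the robot and the scene stay as the last step left them, time stands still between calls to the robot, and variables do not carry over. Pictures are saved under pics/ and viewed, and the job is handed in when it is done.

```bash
ls; mkdir -p pics; python3 - <<'E'
from station import ctrl
import cv2
print(ctrl.get_obs())
for n in ["side","top","wrist"]:
    im=ctrl.get_image(n); cv2.imwrite(f"pics/{n}0.png",im[:,:,::-1]); print(n,ctrl.camera_params(n))
E
```

```text
pics
{'t': 0.0, 'q': array([ 1.15301799e+00,  5.33421717e-02,  1.61430168e+00, -2.12035663e-05,
        1.47603813e+00, -1.18955070e-01]), 'dq': array([-0.00050238, -0.00187809,  0.00199256, -0.00099093,  0.0014534 ,
       -0.00036698]), 'effort': array([-1.69122850e-03, -3.93678474e+01, -3.70177281e+01, -2.39068386e-04,
        6.71748421e-03, -1.62060205e-07]), 'tool_pos': array([0.18371533, 0.59672203, 0.23006756]), 'tool_rot': array([ 0.23296135,  1.55857591, -0.2361445 ]), 'contact_force': array([0.3247634 , 0.33434011, 0.36435473]), 'wrist_torque': array([ 0.00767355, -0.0118988 , -0.053841  ]), 'opening': 0.08573016274653351}
side {'vertical_fov': 56.90594540029285, 'cx': 256.1334481464385, 'cy': 200.84717122622286, 'rvec': array([ 0.07039015, -2.72669997,  1.54542773]), 'tvec': array([0.52292612, 0.08252679, 0.78539329])}
top {'vertical_fov': 42.033257277533465, 'cx': 253.61138651523777, 'cy': 191.2499504088553, 'rvec': array([ 2.13696511, -2.18776908,  0.13249202]), 'tvec': array([0.02312608, 0.53827339, 1.15269479])}
wrist {'vertical_fov': 68.46185007492551, 'cx': 257.372262221347, 'cy': 192.03811464662792, 'T_tool_cam': array([[-4.68906493e-04, -2.66662147e-01,  9.63789956e-01,
        -1.42735929e-01],
       [ 9.99999839e-01, -4.31688961e-04,  3.67083420e-04,
        -6.74075559e-05],
       [ 3.18170233e-04,  9.63789974e-01,  2.66662306e-01,
        -6.81081012e-02],
       [ 0.00000000e+00,  0.00000000e+00,  0.00000000e+00,
         1.00000000e+00]])}
```

View pics/top0.png

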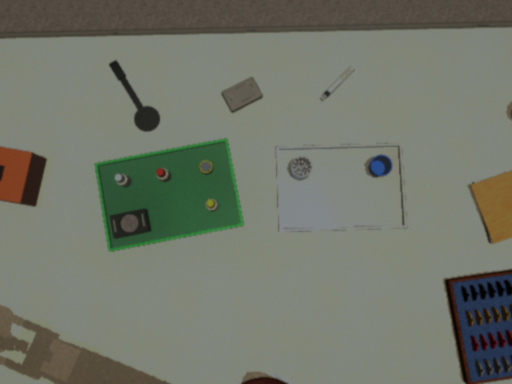

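View pics/side0.png

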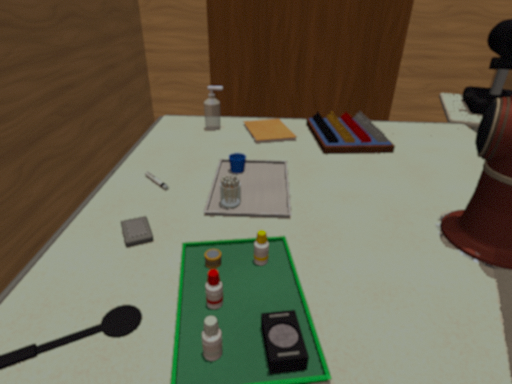

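```bash
cat > h.py <<'E'
from station import ctrl
import numpy as np, cv2
from scipy.spatial.transform import Rotation as R
def cam(n):
    p=ctrl.camera_params(n); f=192/np.tan(np.radians(p["vertical_fov"])/2)
    K=np.array([[f,0,p["cx"]],[0,f,p["cy"]],[0,0,1.]])
    if "rvec" in p: Rm=R.from_rotvec(p["rvec"]).as_matrix(); t=np.array(p["tvec"])
    else:
        o=ctrl.get_obs(); T=np.eye(4); T[:3,:3]=R.from_rotvec(o["tool_rot"]).as_matrix(); T[:3,3]=o["tool_pos"]
        W=np.linalg.inv(T@p["T_tool_cam"]); Rm=W[:3,:3]; t=W[:3,3]
    return K,Rm,t
def ray(c,u,v,z):
    K,Rm,t=c; d=Rm.T@np.linalg.inv(K)@[u,v,1]; o=-Rm.T@t
    return o+d*(z-o[2])/d[2]
def proj(c,X):
    K,Rm,t=c; p=K@(Rm@np.asarray(X)+t); return p[:2]/p[2]
def tri(cs,uvs):
    A=[];b=[]
    for c,uv in zip(cs,uvs):
        K,Rm,t=c; P=K@np.c_[Rm,t]
        for i in (0,1):
            r=uv[i]*P[2]-P[i]; A.append(r[:3]); b.append(-r[3])
    x=np.linalg.lstsq(np.array(A),np.array(b),rcond=None)[0]; return x
E
python3 - <<'E'
from h import *
Z=dict(white_drops_mid=.038,yellow_drops_mid=.038,red_drops_mid=.038,lens_case_mid=.018,lens_mid=.015,exam_tray=0,swab_jar=.003,waste_cup=.003,supply_tray=0)
ct,cs=cam("top"),cam("side")
for n in Z:
    a=ctrl.tip_of(n,"top");b=ctrl.tip_of(n,"side")
    print(n)
    for x in a[:2]: print("  top",round(x["score"],2),np.round(x["centre"]),ray(ct,x["centre"][1],x["centre"][0],Z[n]).round(4))
    for x in b[:2]: print("  side",round(x["score"],2),np.round(x["centre"]),ray(cs,x["centre"][1],x["centre"][0],Z[n]).round(4))
E
```

```text
white_drops_mid
  top 0.73 [180. 124.] [0.5711 0.3169 0.038 ]
  side 0.56 [335. 211.] [0.5761 0.3181 0.038 ]
yellow_drops_mid
  top 0.64 [205. 209.] [0.5076 0.1168 0.038 ]
  side 0.65 [248. 262.] [0.5085 0.114  0.038 ]
red_drops_mid
  top 0.69 [165. 207.] [0.6034 0.1196 0.038 ]
  top 0.48 [173. 164.] [0.5861 0.222  0.038 ]
  side 0.63 [287. 213.] [0.5861 0.2244 0.038 ]
  side 0.16 [337. 283.] [0.4723 0.3158 0.038 ]
lens_case_mid
  top 0.86 [222. 128.] [0.4748 0.3121 0.018 ]
  side 0.66 [339. 282.] [0.4721 0.3035 0.018 ]
lens_mid
  top 0.59 [169. 209.] [0.5981 0.1178 0.015 ]
exam_tray
  top 0.86 [187. 341.] [ 0.5489 -0.2027  0.    ]
  side 0.77 [186. 249.] [ 0.5525 -0.2019  0.    ]
swab_jar
  top 0.71 [170. 302.] [ 0.5925 -0.1088  0.003 ]
  side 0.56 [203. 228.] [ 0.5999 -0.1044  0.003 ]
waste_cup
  top 0.84 [167. 376.] [ 0.5958 -0.2907  0.003 ]
  side 0.54 [170. 240.] [ 0.583  -0.2903  0.003 ]
supply_tray
  top 0.81 [197. 170.] [0.5341 0.214  0.    ]
  top 0.44 [223. 130.] [0.4722 0.3098 0.    ]
  side 0.97 [298. 240.] [0.5421 0.2102 0.    ]
```

```bash
python3 - <<'E'
from h import *
im=ctrl.get_image("top"); c=cam("top")
cv2.imwrite("pics/crop1.png",cv2.resize(im[130:255,85:245,::-1],None,fx=5,fy=4.7,interpolation=cv2.INTER_CUBIC)[:600])
cv2.imwrite("pics/crop2.png",cv2.resize(im[135:240,265:415,::-1],None,fx=5,fy=5,interpolation=cv2.INTER_CUBIC))
def rect(n,z):
    m=ctrl.silhouettes(n,"top")[0]["mask"].astype(np.uint8)
    cs,_=cv2.findContours(m,cv2.RETR_EXTERNAL,cv2.CHAIN_APPROX_NONE)
    k=max(cs,key=cv2.contourArea)[:,0]
    P=np.array([ray(c,u,v,z)[:2] for u,v in k],np.float32)
    return cv2.minAreaRect(P)
for n,z in [("exam_tray",.012),("supply_tray",.012),("lens_case_mid",.03),("swab_jar",.06),("waste_cup",.046),("lens_mid",.02)]:
    try: print(n,rect(n,z))
    except Exception as e: print(n,e)
o=ctrl.get_obs(); print(R.from_rotvec(o["tool_rot"]).as_matrix().round(3))
E
```

```text
exam_tray ((0.5481482148170471, -0.2004607915878296), (0.20937670767307281, 0.3098529577255249), 0.25894999504089355)
supply_tray ((0.5395393371582031, 0.21617406606674194), (0.21909378468990326, 0.3285514712333679), 9.702123641967773)
lens_case_mid list index out of range
swab_jar ((0.5885550379753113, -0.09861674159765244), (0.05109645053744316, 0.058493755757808685), 43.58961486816406)
waste_cup ((0.5912739634513855, -0.2864774167537689), (0.052554402500391006, 0.050168707966804504), 88.66887664794922)
lens_mid ((0.6003421545028687, 0.1248333752155304), (0.03139027580618858, 0.031688738614320755), 88.6741943359375)
[[ 0.     0.294  0.956]
 [-0.     0.956 -0.294]
 [-1.    -0.     0.   ]]
```

View pics/crop2.png

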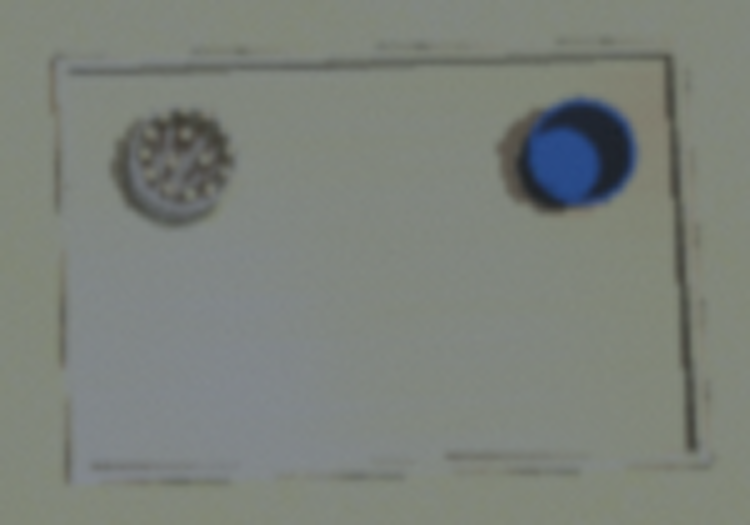

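View pics/crop1.png

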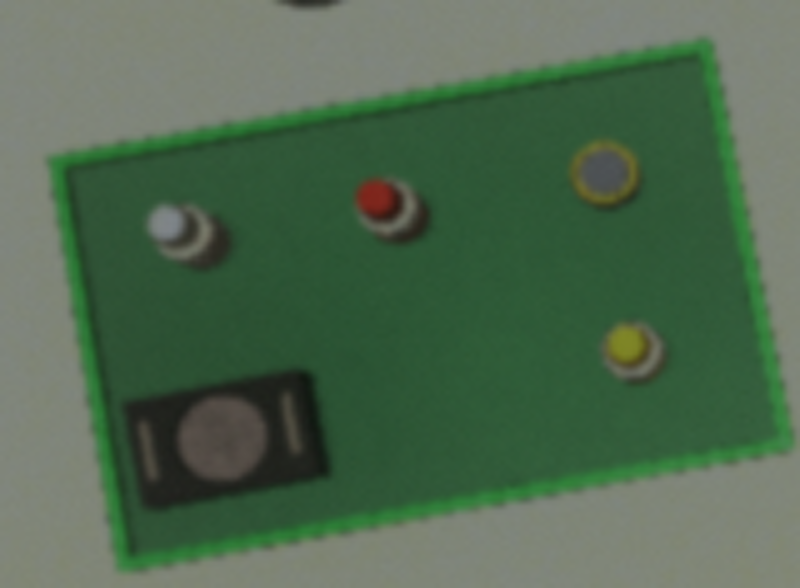

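```bash
cat >> h.py <<'E'
def go(x,y,z,yaw_deg=None):
    o=ctrl.get_obs(); M=R.from_rotvec(o["tool_rot"]).as_matrix()
    yaw=np.degrees(np.arctan2(M[1,1],M[0,1]))
    s=M.T@(np.array([x,y,z])-o["tool_pos"])
    print("t",round(o["t"],2),"pos",o["tool_pos"].round(4),"yaw",yaw.round(2),"tilt",M[:,0].round(3),"open",round(o["opening"],4),"F",o["contact_force"].round(1))
    print(" shift tool mm",(s*1000).round(1), "" if yaw_deg is None else "turn x deg %.2f"%(yaw-yaw_deg))
E
python3 - <<'E'
from h import *
c=cam("top")
for p in [(54,57),(672,55),(712,465),(68,483)]: print(ray(c,p[0]/5+265,p[1]/5+135,.012).round(4))
E
python3 -m handwheel '[[0.068,[0,0,0],[7.02,0,0]],[0.068,[0,0,0],[7.02,0,0]],[0.068,[0,0,0],[7.02,0,0]],[0.068,[0,0,0],[7.02,0,0]],[0.068,[0,0,0],[7.02,0,0]],[0.068,[0,0,0],[7.02,0,0]],[0.068,[0,0,0],[7.02,0,0]],[0.068,[0,0,0],[7.02,0,0]],[0.068,[0,0,0],[7.02,0,0]],[0.068,[0,0,0],[0,0,0]]]'
python3 -c "
from h import *
go(.472,.311,.2,9.7)"
```

```text
[ 0.6498 -0.0463  0.012 ]
[ 0.6438 -0.3477  0.012 ]
[ 0.444  -0.3552  0.012 ]
[ 0.4426 -0.047   0.012 ]
t: 2.23
tool_pos: [0.184, 0.5973, 0.2313]
tool_rot: [1.085, 1.284, -1.085]
contact_force: [0.3, 0.8, 0.7]
opening: 0.0682
t 2.23 pos [0.184  0.5973 0.2313] yaw 9.59 tilt [-0.  0. -1.] open 0.0682 F [0.3 0.8 0.7]
 shift tool mm [ 31.3 236.3 330.3] turn x deg -0.11
```

```bash

python3 -m handwheel '[[0.068,[1,23.6e-3,33e-3],[0,0,0]]]' >/dev/null; python3 -c "
from h import *
go(.472,.311,.2,9.7)"
```

```text
t 2.32 pos [0.1873 0.6016 0.1999] yaw 9.9 tilt [ 0.007  0.017 -1.   ] open 0.0678 F [1.  1.2 0.8]
 shift tool mm [ -3.  230.4 335.2] turn x deg 0.20
```

```bash

python3 -m handwheel '[[0.068,[0,0.023,0.0335],[0,0,0]],[0.068,[0,0.023,0.0335],[0,0,0]],[0.068,[0,0.023,0.0335],[0,0,0]],[0.068,[0,0.023,0.0335],[0,0,0]],[0.068,[0,0.023,0.0335],[0,0,0]],[0.068,[0,0.023,0.0335],[0,0,0]],[0.068,[0,0.023,0.0335],[0,0,0]],[0.068,[0,0.023,0.0335],[0,0,0]],[0.068,[0,0.023,0.0335],[0,0,0]],[0.068,[0,0.023,0.0335],[0,0,0]]]'
python3 -m handwheel '[[0.068,[0,0,0],[0,0,0]],[0.068,[0,0,0],[0,0,0]]]'
python3 - <<'E'
from h import *
go(.472,.311,.2,9.7)
c=cam("wrist"); im=ctrl.get_image("wrist"); cv2.imwrite("pics/w1.png",im[:,:,::-1])
for n,z in dict(lens_case_mid=.018,white_drops_mid=.038,red_drops_mid=.038,yellow_drops_mid=.038,lens_mid=.015).items():
    for x in ctrl.tip_of(n,"wrist")[:2]: print(n,round(x["score"],2),np.round(x["centre"]),ray(c,x["centre"][1],x["centre"][0],z).round(4))
s=ctrl.silhouettes("lens_case_mid","wrist")
if s:
    k=max(cv2.findContours(s[0]["mask"].astype(np.uint8),0,1)[0],key=cv2.contourArea)[:,0]
    print(cv2.minAreaRect(np.array([ray(c,u,v,.033)[:2] for u,v in k],np.float32)))
E
```

```text
t: 3.15
tool_pos: [0.4695, 0.303, 0.19]
tool_rot: [1.082, 1.286, -1.08]
contact_force: [1.7, 0.5, -0.1]
opening: 0.068
t: 3.32
tool_pos: [0.4696, 0.3032, 0.1898]
tool_rot: [1.085, 1.284, -1.085]
contact_force: [-0.2, -0.9, -0.6]
opening: 0.0684
t 3.32 pos [0.4696 0.3032 0.1898] yaw 9.62 tilt [-0.  0. -1.] open 0.0684 F [-0.2 -0.9 -0.6]
 shift tool mm [-10.2   3.7  -7.3] turn x deg -0.08
lens_case_mid 0.56 [173. 258.] [0.469  0.3068 0.018 ]
white_drops_mid 0.9 [178. 357.] [0.5736 0.3226 0.038 ]
yellow_drops_mid 0.5 [333. 266.] [0.5127 0.11   0.038 ]
((0.4705941379070282, 0.3071576654911041), (0.05491964891552925, 0.08612868189811707), 9.88386344909668)
```

View pics/w1.png

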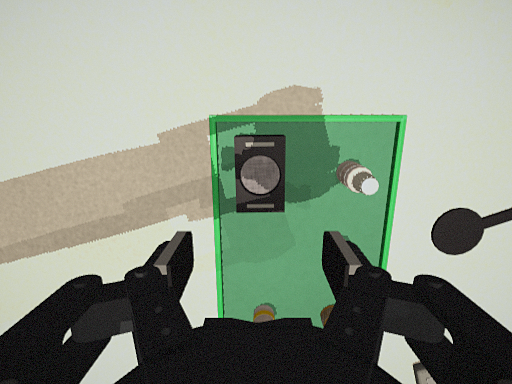

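```bash

python3 -m handwheel '[[0.064,[0.02,0.0017,-0.0038],[0.25,0,0]],[0.064,[0.03,0,0],[0,0,0]],[0.064,[0.03,0,0],[0,0,0]],[0.064,[0.03,0,0],[0,0,0]],[0.064,[0.03,0,0],[0,0,0]],[0.064,[0.015,0,0],[0,0,0]],[0.064,[0.010,0,0],[0,0,0]],[0.064,[0.010,0,0],[0,0,0]],[0.064,[0.004,0,0],[0,0,0]],[0.064,[0,0,0],[0,0,0]]]'
python3 - <<'E'
from h import *
go(.4706,.3072,.01,9.9)
im=ctrl.get_image("wrist"); cv2.imwrite("pics/w2.png",im[:,:,::-1])
E
```

```text
t: 4.5
tool_pos: [0.4691, 0.3088, 0.0103]
tool_rot: [1.086, 1.283, -1.087]
contact_force: [0.5, -0.0, 0.4]
opening: 0.0639
t 4.5 pos [0.4691 0.3088 0.0103] yaw 9.48 tilt [-0.001 -0.    -1.   ] open 0.0639 F [ 0.5 -0.   0.4]
 shift tool mm [0.3 1.2 1.9] turn x deg -0.42
```

View pics/w2.png

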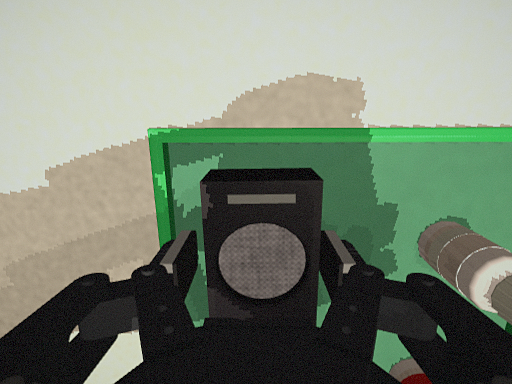

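```bash

python3 -m handwheel '[[0.064,[0.005,0.001,0.002],[-0.3,0,0]],[0.064,[0,0,0],[0,0,0]],[0.03,[0,0,0],[0,0,0]],[0.03,[0,0,0],[0,0,0]],[0.03,[0,0,0],[0,0,0]],[0.03,[0,0,0],[0,0,0]],[0.03,[0,0,0],[0,0,0]]]' 40
python3 -m handwheel '[[0.03,[0,0,0],[0,0,0]],[0.03,[-0.01,0,0],[0,0,0]],[0.03,[-0.02,0,0],[0,0,0]],[0.03,[-0.03,0,0],[0,0,0]],[0.03,[-0.03,0,0],[0,0,0]],[0.03,[0,0,0],[0,0,0]]]'
python3 - <<'E'
from h import *
go(.59,-.199,.1,0)
im=ctrl.get_image("wrist"); cv2.imwrite("pics/w3.png",im[:,:,::-1])
E
```

```text
t: 5.13
tool_pos: [0.4714, 0.3071, 0.0066]
tool_rot: [1.084, 1.284, -1.082]
contact_force: [-0.4, -1.4, 5.4]
opening: 0.0536
t: 5.63
tool_pos: [0.4741, 0.3087, 0.1025]
tool_rot: [1.09, 1.281, -1.074]
contact_force: [1.9, 0.4, -0.5]
opening: 0.0535
t 5.63 pos [0.4741 0.3087 0.1025] yaw 9.76 tilt [ 0.01   0.005 -1.   ] open 0.0535 F [ 1.9  0.4 -0.5]
 shift tool mm [  1.2  28.1 520. ] turn x deg 9.76
```

View pics/w3.png

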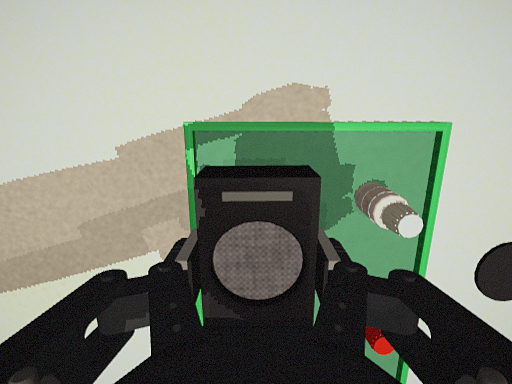

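```bash

python3 -m handwheel '[[0.03,[-0.02,0,0],[4.9,0,0]],[0.03,[-0.02,0,0],[4.9,0,0]],[0.03,[0,0.007,0.032],[0,0,0]],[0.03,[0,0.009,0.039],[0,0,0]],[0.03,[0,0.009,0.039],[0,0,0]],[0.03,[0,0.009,0.039],[0,0,0]],[0.03,[0,0.009,0.039],[0,0,0]],[0.03,[0,0.009,0.039],[0,0,0]],[0.03,[0,0.009,0.039],[0,0,0]],[0.03,[0,0.009,0.039],[0,0,0]]]' && python3 -m handwheel '[[0.03,[0,0.009,0.039],[0,0,0]],[0.03,[0,0.009,0.039],[0,0,0]],[0.03,[0,0.009,0.035],[0,0,0]],[0.03,[0,0.006,0.022],[0,0,0]],[0.03,[0,0,0],[0,0,0]],[0.03,[0,0,0],[0,0,0]]]'
python3 - <<'E'
from h import *
go(.59,-.199,.14,0)
c=cam("wrist"); im=ctrl.get_image("wrist"); cv2.imwrite("pics/w4.png",im[:,:,::-1])
for n,z in dict(swab_jar=.003,waste_cup=.003,exam_tray=0).items():
    for x in ctrl.tip_of(n,"wrist")[:2]: print(n,round(x["score"],2),np.round(x["centre"]),ray(c,x["centre"][1],x["centre"][0],z).round(4))
E
```

```text
t: 6.52
tool_pos: [0.539, 0.0001, 0.1337]
tool_rot: [1.209, 1.212, -1.212]
contact_force: [0.8, 0.7, -1.5]
opening: 0.0537
t: 7.02
tool_pos: [0.5721, -0.1338, 0.1336]
tool_rot: [1.211, 1.211, -1.213]
contact_force: [-1.3, 0.1, -1.5]
opening: 0.0533
t 7.02 pos [ 0.5721 -0.1338  0.1336] yaw -0.19 tilt [-0.003  0.002 -1.   ] open 0.0533 F [-1.3  0.1 -1.5]
 shift tool mm [-6.6 18.  65.1] turn x deg -0.19
swab_jar 0.84 [150. 280.] [ 0.5926 -0.0998  0.003 ]
```

View pics/w4.png

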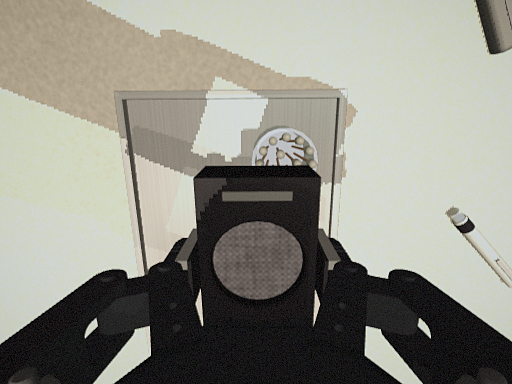

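```bash

python3 - <<'E'
from h import *
c=cam("wrist")
for p in [(115,91),(347,89)]: print(ray(c,*p,.012).round(4))
for p in [(253,150),(318,150),(285,128)]: print("jar rim",ray(c,*p,.059).round(4))
E
python3 -m handwheel '[[0.03,[0,0.009,0.033],[0,0,0]],[0.03,[0,0.009,0.032],[0,0,0]],[0.03,[0,0,0],[0,0,0]],[0.03,[0,0,0],[0,0,0]]]'
python3 - <<'E'
from h import *
go(.592,-.199,.14,0)
for cn in ["wrist","side","top"]:
  c=cam(cn); im=ctrl.get_image(cn); cv2.imwrite("pics/%s5.png"%cn,im[:,:,::-1])
  for n,z in dict(swab_jar=.003,waste_cup=.003,exam_tray=0,lens_case_mid=.143).items():
    for x in ctrl.tip_of(n,cn)[:1]: print(cn,n,round(x["score"],2),np.round(x["centre"]),ray(c,x["centre"][1],x["centre"][0],z).round(4))
E
```

```text
[ 0.4452 -0.0443  0.012 ]
[ 0.6513 -0.0426  0.012 ]
jar rim [ 0.5685 -0.0908  0.059 ]
jar rim [ 0.6186 -0.0908  0.059 ]
jar rim [ 0.5927 -0.0742  0.059 ]
t: 7.55
tool_pos: [0.5914, -0.1982, 0.1356]
tool_rot: [1.21, 1.209, -1.21]
contact_force: [-0.1, -0.2, -1.9]
opening: 0.0531
t 7.55 pos [ 0.5914 -0.1982  0.1356] yaw -0.08 tilt [-0.  0. -1.] open 0.0531 F [-0.1 -0.2 -1.9]
 shift tool mm [-4.4  0.6  0.7] turn x deg -0.08
wrist swab_jar 0.55 [ 80. 258.] [ 0.5912 -0.1006  0.003 ]
wrist waste_cup 0.63 [ 82. 257.] [ 0.5906 -0.1021  0.003 ]
wrist lens_case_mid 0.87 [250. 253.] [ 0.5883 -0.1996  0.143 ]
side swab_jar 0.29 [255. 211.] [0.6105 0.0986 0.003 ]
side waste_cup 0.83 [172. 239.] [ 0.5853 -0.2788  0.003 ]
side exam_tray 0.92 [188. 251.] [ 0.5451 -0.1921  0.    ]
side lens_case_mid 0.73 [135. 235.] [ 0.5893 -0.2082  0.143 ]
top swab_jar 0.58 [169. 302.] [ 0.5943 -0.1096  0.003 ]
top waste_cup 0.5 [167. 378.] [ 0.5937 -0.2938  0.003 ]
top exam_tray 0.74 [166. 300.] [ 0.6021 -0.1038  0.    ]
top lens_case_mid 0.6 [159. 352.] [ 0.5912 -0.2032  0.143 ]
```

View pics/wrist5.png

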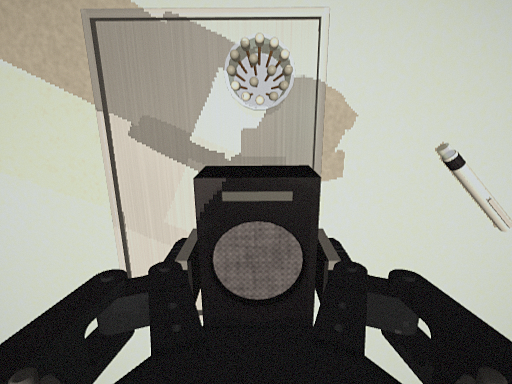

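View pics/side5.png

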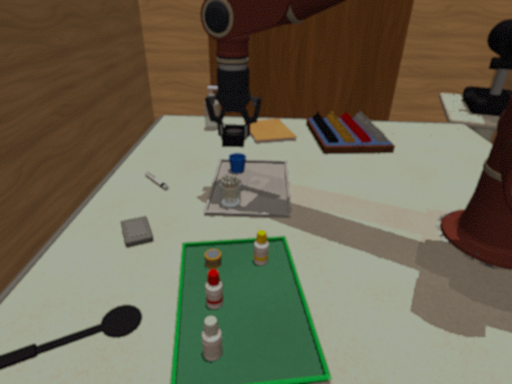

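```bash

python3 -m handwheel '[[0.03,[0.03,0,-0.001],[0,0,0]],[0.03,[0.03,0,0],[0,0,0]],[0.03,[0.03,0,0],[0,0,0]],[0.03,[0.02,0,0],[0,0,0]],[0.03,[0.01,0,0],[0,0,0]],[0.03,[0.005,0,0],[0,0,0]],[0.03,[0,0,0],[0,0,0]]]'
python3 -m handwheel '[[0.03,[0.001,0,0],[0,0,0]],[0.03,[0.001,0,0],[0,0,0]],[0.03,[0.001,0,0],[0,0,0]],[0.03,[0,0,0],[0,0,0]]]'

```

```text
t: 8.88
tool_pos: [0.5909, -0.1972, 0.01]
tool_rot: [1.21, 1.21, -1.211]
contact_force: [-0.5, 0.5, -1.6]
opening: 0.0536
t: 9.22
tool_pos: [0.592, -0.1976, 0.0088]
tool_rot: [1.21, 1.207, -1.209]
contact_force: [-0.2, -0.6, -2.2]
opening: 0.0534
```

```bash

python3 -m handwheel '[[0.03,[0.001,0,0],[0,0,0]],[0.03,[0.001,0,0],[0,0,0]],[0.03,[0,0,0],[0,0,0]],[0.03,[0,0,0],[0,0,0]]]'

```

```text
t: 9.55
tool_pos: [0.5917, -0.1975, 0.0066]
tool_rot: [1.21, 1.208, -1.209]
contact_force: [-1.1, 1.1, 4.4]
opening: 0.0534
```

```bash

python3 -m handwheel '[[0.064,[0,0,0],[0,0,0]],[0.064,[0,0,0],[0,0,0]],[0.064,[0,0,0],[0,0,0]],[0.064,[-0.01,0,0],[0,0,0]],[0.064,[-0.025,0,0],[0,0,0]],[0.064,[-0.035,0,0],[0,0,0]],[0.064,[-0.035,0,0],[0,0,0]],[0.064,[-0.02,0,0],[0,0,0]],[0.064,[0,0,0],[0,0,0]],[0.064,[0,0,0],[0,0,0]]]'
python3 - <<'E'
from h import *
go(.6,.122,.12,0)
c=cam("wrist"); im=ctrl.get_image("wrist"); cv2.imwrite("pics/w6.png",im[:,:,::-1])
for n,z in dict(swab_jar=.003,waste_cup=.003,lens_case_mid=.018).items():
    for x in ctrl.tip_of(n,"wrist")[:2]: print(n,round(x["score"],2),np.round(x["centre"]),ray(c,x["centre"][1],x["centre"][0],z).round(4))
s=ctrl.silhouettes("lens_case_mid","wrist")
if s:
    k=max(cv2.findContours(s[0]["mask"].astype(np.uint8),0,1)[0],key=cv2.contourArea)[:,0]
    print(cv2.minAreaRect(np.array([ray(c,u,v,.033)[:2] for u,v in k],np.float32)))
E
```

```text
t: 10.38
tool_pos: [0.5925, -0.1978, 0.1334]
tool_rot: [1.21, 1.204, -1.208]
contact_force: [0.0, 0.2, -0.4]
opening: 0.0642
t 10.38 pos [ 0.5925 -0.1978  0.1334] yaw -0.05 tilt [ 0.004 -0.002 -1.   ] open 0.0642 F [ 0.   0.2 -0.4]
 shift tool mm [  12.8    7.2 -319.8] turn x deg -0.05
swab_jar 0.61 [ 82. 257.] [ 0.592  -0.1022  0.003 ]
waste_cup 0.75 [267. 258.] [ 0.5927 -0.2901  0.003 ]
waste_cup 0.32 [188. 256.] [ 0.5909 -0.2018  0.003 ]
lens_case_mid 0.76 [186. 255.] [ 0.5905 -0.196   0.018 ]
lens_case_mid 0.56 [188. 213.] [ 0.5504 -0.1981  0.018 ]
((0.591225266456604, -0.19655975699424744), (0.056793488562107086, 0.08816668391227722), 1.4491196870803833)
```

View pics/w6.png

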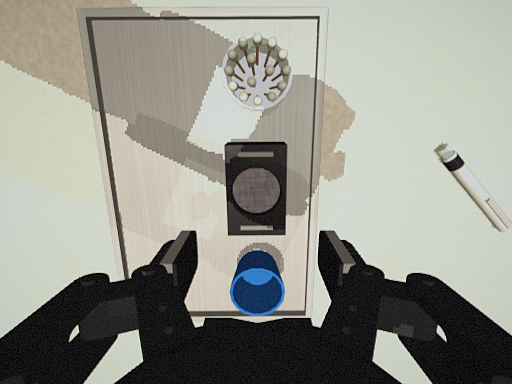

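```bash

python3 -m handwheel '[[0.06,[0,0.001,-0.04],[0,0,0]],[0.06,[0,0.001,-0.04],[0,0,0]],[0.06,[0,0.001,-0.04],[0,0,0]],[0.06,[0,0.001,-0.04],[0,0,0]],[0.06,[0,0.001,-0.04],[0,0,0]],[0.06,[0,0.001,-0.04],[0,0,0]],[0.06,[0,0.001,-0.04],[0,0,0]],[0.06,[0,0,-0.04],[0,0,0]],[0.06,[0,0,0],[0,0,0]],[0.06,[0,0,0],[0,0,0]]]'
python3 - <<'E'
from h import *
go(.6,.122,.013,0)
c=cam("wrist"); im=ctrl.get_image("wrist"); cv2.imwrite("pics/w7.png",im[:,:,::-1])
for n,z in dict(lens_mid=.015,yellow_drops_mid=.038,red_drops_mid=.038,white_drops_mid=.038).items():
    for x in ctrl.tip_of(n,"wrist")[:2]: print(n,round(x["score"],2),np.round(x["centre"]),ray(c,x["centre"][1],x["centre"][0],z).round(4))
s=ctrl.silhouettes("lens_mid","wrist")
if s:
    k=max(cv2.findContours(s[0]["mask"].astype(np.uint8),0,1)[0],key=cv2.contourArea)[:,0]
    print(cv2.minAreaRect(np.array([ray(c,u,v,.027)[:2] for u,v in k],np.float32)))
E
```

```text
t: 11.47
tool_pos: [0.5976, 0.1246, 0.1293]
tool_rot: [1.206, 1.212, -1.209]
contact_force: [0.5, -0.2, -0.1]
opening: 0.0602
t 11.47 pos [0.5976 0.1246 0.1293] yaw 0.17 tilt [-0.002 -0.    -1.   ] open 0.0602 F [ 0.5 -0.2 -0.1]
 shift tool mm [116.3   2.7   2.6] turn x deg 0.17
lens_mid 0.76 [188. 262.] [0.6015 0.1253 0.015 ]
yellow_drops_mid 0.86 [206. 158.] [0.5102 0.1146 0.038 ]
red_drops_mid 0.69 [ 69. 244.] [0.5863 0.2258 0.038 ]
((0.6022201776504517, 0.1270470917224884), (0.03048902563750744, 0.034910429269075394), 18.893016815185547)
```

View pics/w7.png

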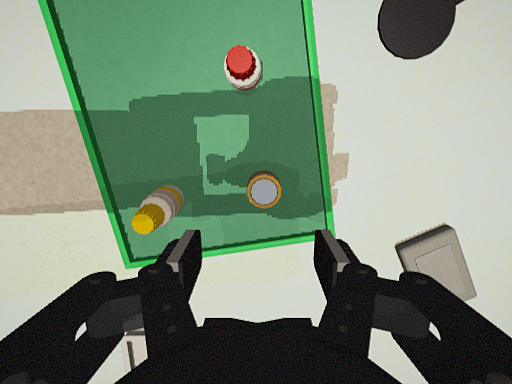

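```bash

python3 -m handwheel '[[0.055,[0.02,0.004,-0.0005],[0,0,0]],[0.055,[0.03,0,0],[0,0,0]],[0.055,[0.03,0,0],[0,0,0]],[0.055,[0.02,0,0],[0,0,0]],[0.055,[0.01,0,0],[0,0,0]],[0.055,[0.006,0,0],[0,0,0]],[0.055,[0,0,0],[0,0,0]],[0.055,[0,0,0],[0,0,0]]]'
python3 - <<'E'
from h import *
go(.6018,.1253,.012,0)
c=cam("wrist"); im=ctrl.get_image("wrist"); cv2.imwrite("pics/w8.png",im[:,:,::-1])
for x in ctrl.tip_of("lens_mid","wrist")[:2]: print(round(x["score"],2),np.round(x["centre"]),ray(c,x["centre"][1],x["centre"][0],.015).round(4))
E
```

```text
t: 12.43
tool_pos: [0.6035, 0.123, 0.0159]
tool_rot: [1.211, 1.207, -1.209]
contact_force: [0.9, -0.3, 0.6]
opening: 0.0552
t 12.43 pos [0.6035 0.123  0.0159] yaw -0.08 tilt [ 0.002  0.    -1.   ] open 0.0552 F [ 0.9 -0.3  0.6]
 shift tool mm [ 3.9 -1.8 -2.3] turn x deg -0.08
0.87 [238. 260.] [0.6041 0.1245 0.015 ]
```

View pics/w8.png

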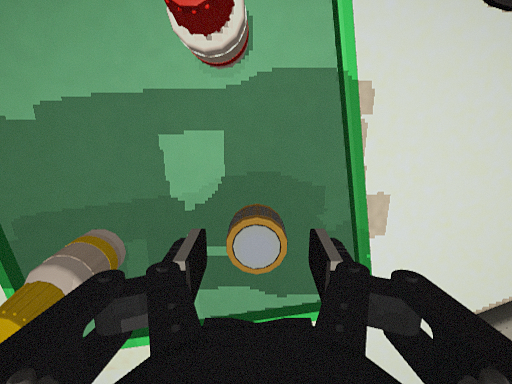

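```bash

python3 -m handwheel '[[0.055,[0.0035,0,-0.0018],[0,0,0]],[0.055,[0,0,0],[0,0,0]],[0.02,[0,0,0],[0,0,0]],[0.02,[0,0,0],[0,0,0]],[0.02,[0,0,0],[0,0,0]],[0.02,[0,0,0],[0,0,0]],[0.02,[0,0,0],[0,0,0]],[0.02,[0,0,0],[0,0,0]]]' 40
python3 -m handwheel '[[0.02,[0,0,0],[0,0,0]],[0.02,[-0.01,0,0],[0,0,0]],[0.02,[-0.025,0,0],[0,0,0]],[0.02,[-0.03,0,0],[0,0,0]],[0.02,[-0.03,0,0],[0,0,0]],[0.02,[-0.02,0,0],[0,0,0]],[0.02,[0,0,0],[0,0,0]],[0.02,[0,0,0],[0,0,0]]]'
python3 - <<'E'
from h import *
go(.591,-.197,.13,0)
c=cam("wrist"); im=ctrl.get_image("wrist"); cv2.imwrite("pics/w9.png",im[:,:,::-1])
o=ctrl.get_obs()
for x in ctrl.tip_of("lens_mid","wrist")[:2]: print(round(x["score"],2),np.round(x["centre"]),ray(c,x["centre"][1],x["centre"][0],o["tool_pos"][2]).round(4))
E
```

```text
t: 13.2
tool_pos: [0.6029, 0.1252, 0.0117]
tool_rot: [1.21, 1.208, -1.209]
contact_force: [-0.0, -0.2, 2.6]
opening: 0.0304
t: 13.87
tool_pos: [0.6033, 0.1251, 0.1278]
tool_rot: [1.211, 1.207, -1.208]
contact_force: [-0.6, 0.3, -0.8]
opening: 0.0303
t 13.87 pos [0.6033 0.1251 0.1278] yaw -0.05 tilt [ 0.003  0.    -1.   ] open 0.0303 F [-0.6  0.3 -0.8]
 shift tool mm [ -2.2 -12.  322.1] turn x deg -0.05
0.8 [246. 258.] [0.6032 0.1212 0.1257]
```

View pics/w9.png

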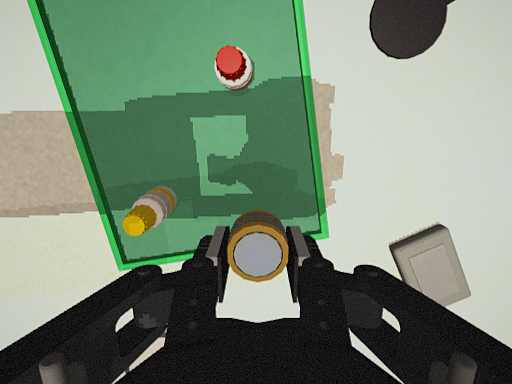

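```bash

python3 - <<'E'
from h import *
c=cam("wrist"); z=ctrl.get_obs()["tool_pos"][2]
print(ray(c,258,246,z+.0033).round(4), ray(c,258,254,z+.0153).round(4))
E
python3 -m handwheel '[[0.02,[0,-0.001,0.04],[0,0,0]],[0.02,[0,-0.002,0.04],[0,0,0]],[0.02,[0,-0.002,0.04],[0,0,0]],[0.02,[0,-0.002,0.04],[0,0,0]],[0.02,[0,-0.002,0.04],[0,0,0]],[0.02,[0,-0.002,0.04],[0,0,0]],[0.02,[0,-0.001,0.04],[0,0,0]],[0.02,[0,0,0.032],[0,0,0]],[0.02,[0,0,0],[0,0,0]],[0.02,[0,0,0],[0,0,0]]]'
python3 - <<'E'
from h import *
go(.591,-.197,.13,0)
for cn in ["wrist"]:
  c=cam(cn); im=ctrl.get_image(cn); cv2.imwrite("pics/%s10.png"%cn,im[:,:,::-1])
  for n,z in dict(swab_jar=.003,lens_case_mid=.018).items():
    for x in ctrl.tip_of(n,cn)[:1]: print(cn,n,round(x["score"],2),np.round(x["centre"]),ray(c,x["centre"][1],x["centre"][0],z).round(4))
E
```

```text
[0.601  0.1236 0.1277] [0.601  0.1252 0.1397]
t: 14.8
tool_pos: [0.5887, -0.188, 0.1237]
tool_rot: [1.212, 1.212, -1.214]
contact_force: [-0.7, 0.6, 0.0]
opening: 0.0305
t 14.8 pos [ 0.5887 -0.188   0.1237] yaw -0.23 tilt [-0.004  0.002 -1.   ] open 0.0305 F [-0.7  0.6  0. ]
 shift tool mm [-6.4  2.3  9. ] turn x deg -0.23
wrist swab_jar 0.97 [ 92. 261.] [ 0.5912 -0.1011  0.003 ]
wrist lens_case_mid 0.83 [200. 262.] [ 0.5923 -0.1964  0.018 ]
```

View pics/wrist10.png

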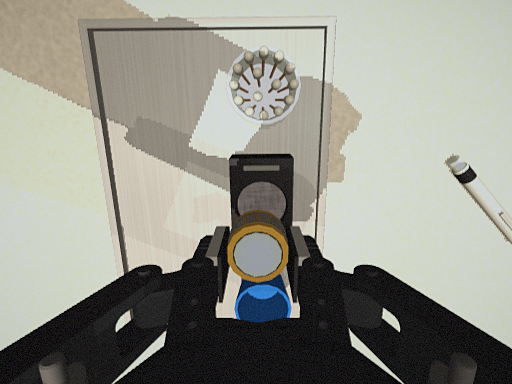

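```bash

python3 -m handwheel '[[0.02,[0.02,0.0025,0.0085],[0,0,0]],[0.02,[0.03,0,0],[0,0,0]],[0.02,[0.015,0,0],[0,0,0]],[0.02,[0.006,0,0],[0,0,0]],[0.02,[0,0,0],[0,0,0]],[0.02,[0,0,0],[0,0,0]]]'
python3 - <<'E'
from h import *
go(.5915,-.1965,.0357,0)
c=cam("wrist"); im=ctrl.get_image("wrist"); cv2.imwrite("pics/w11.png",im[:,:,::-1])
for x in ctrl.tip_of("lens_case_mid","wrist")[:1]: print(round(x["score"],2),np.round(x["centre"]),ray(c,x["centre"][1],x["centre"][0],.018).round(4))
for p in [(.5915,-.1965,.033)]:
  for d in [(-.027,.042,0),(.027,.042,0)]: print(proj(c,np.add(p,d)).round(1))
im=ctrl.get_image("side"); cv2.imwrite("pics/s11.png",cv2.resize(im[90:250,170:330,::-1],None,fx=3.7,fy=3.7,interpolation=2))
E
```

```text
t: 15.45
tool_pos: [0.5931, -0.1945, 0.0555]
tool_rot: [1.209, 1.209, -1.209]
contact_force: [0.5, -0.5, -0.2]
opening: 0.0303
t 15.45 pos [ 0.5931 -0.1945  0.0555] yaw 0.03 tilt [ 0. -0. -1.] open 0.0303 F [ 0.5 -0.5 -0.2]
 shift tool mm [19.8 -1.6  2. ] turn x deg 0.03
0.88 [218. 252.] [ 0.5891 -0.1949  0.018 ]
[210.1 162.5]
[301.5 162.5]
```

View pics/w11.png

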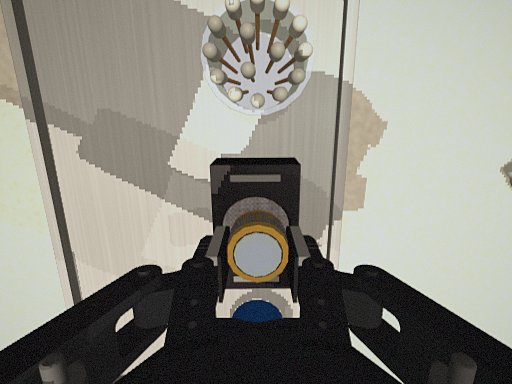

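View pics/s11.png

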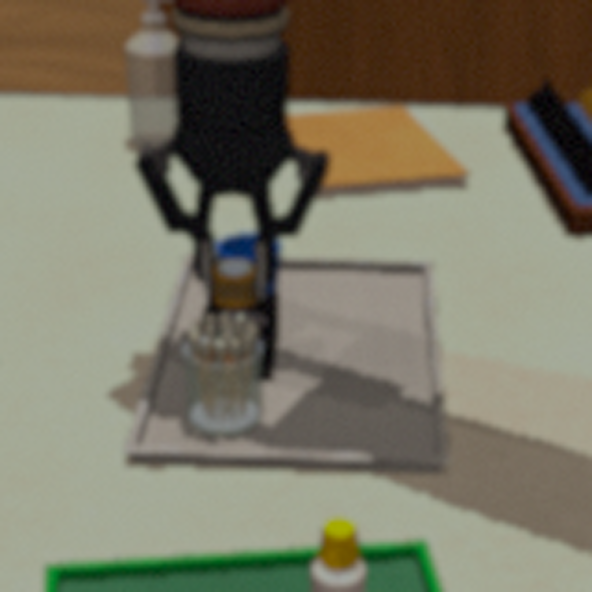

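```bash

python3 -m handwheel '[[0.02,[0.005,-0.0017,0.002],[0,0,0]],[0.02,[0.006,0,0],[0,0,0]],[0.02,[0.004,0,0],[0,0,0]],[0.02,[0.002,0,0],[0,0,0]],[0.02,[0,0,0],[0,0,0]],[0.02,[0,0,0],[0,0,0]]]'
python3 - <<'E'
from h import *
go(.5915,-.1965,.0357,0)
c=cam("wrist"); im=ctrl.get_image("wrist"); cv2.imwrite("pics/w12.png",im[:,:,::-1])
E
```

```text
t: 16.1
tool_pos: [0.5908, -0.1974, 0.0377]
tool_rot: [1.21, 1.21, -1.21]
contact_force: [0.1, 0.6, -1.4]
opening: 0.0306
t 16.1 pos [ 0.5908 -0.1974  0.0377] yaw -0.06 tilt [-0.001  0.    -1.   ] open 0.0306 F [ 0.1  0.6 -1.4]
 shift tool mm [ 2.   0.7 -0.9] turn x deg -0.06
```

View pics/w12.png

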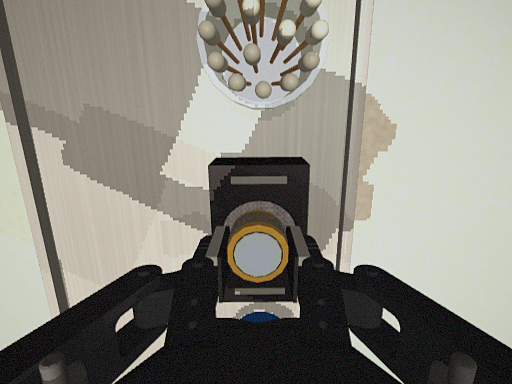

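```bash

python3 -m handwheel '[[0.02,[0.001,0,0],[0,0,0]],[0.02,[0.001,0,0],[0,0,0]],[0.02,[0,0,0],[0,0,0]]]'
python3 -m handwheel '[[0.02,[0.0005,0,0],[0,0,0]],[0.02,[0,0,0],[0,0,0]],[0.02,[0,0,0],[0,0,0]]]'
python3 -c "
from h import *
go(.591,-.1965,.13,0)"
```

```text
t: 16.4
tool_pos: [0.591, -0.1974, 0.0361]
tool_rot: [1.21, 1.209, -1.21]
contact_force: [-0.3, -0.2, -0.4]
opening: 0.0305
t: 16.65
tool_pos: [0.5911, -0.1975, 0.0357]
tool_rot: [1.21, 1.209, -1.21]
contact_force: [0.0, -0.2, 0.2]
opening: 0.0302
t 16.65 pos [ 0.5911 -0.1975  0.0357] yaw -0.05 tilt [ 0. -0. -1.] open 0.0302 F [ 0.  -0.2  0.2]
 shift tool mm [-94.3  -0.1  -0.9] turn x deg -0.05
```

```bash

python3 -m handwheel '[[0.02,[0.0005,0,0],[0,0,0]],[0.02,[0.0005,0,0],[0,0,0]],[0.02,[0,0,0],[0,0,0]],[0.02,[0,0,0],[0,0,0]]]'
python3 -m handwheel '[[0.055,[0,0,0],[0,0,0]],[0.055,[0,0,0],[0,0,0]],[0.055,[0,0,0],[0,0,0]],[0.055,[-0.01,0,0],[0,0,0]],[0.055,[-0.025,0,0],[0,0,0]],[0.055,[-0.03,0,0],[0,0,0]],[0.055,[-0.03,0,0],[0,0,0]],[0.055,[0,0,0],[0,0,0]],[0.055,[0,0,0],[0,0,0]]]'
python3 - <<'E'
from h import *
go(.586,.225,.13,0)
c=cam("wrist"); im=ctrl.get_image("wrist"); cv2.imwrite("pics/w13.png",im[:,:,::-1])
for n,z in dict(lens_mid=.039,lens_case_mid=.018,swab_jar=.003,waste_cup=.003).items():
    for x in ctrl.tip_of(n,"wrist")[:2]: print(n,round(x["score"],2),np.round(x["centre"]),ray(c,x["centre"][1],x["centre"][0],z).round(4))
E
```

```text
t: 16.98
tool_pos: [0.5913, -0.1975, 0.0357]
tool_rot: [1.21, 1.209, -1.21]
contact_force: [-1.9, 1.1, 4.9]
opening: 0.0303
t: 17.73
tool_pos: [0.5929, -0.1983, 0.1334]
tool_rot: [1.21, 1.203, -1.207]
contact_force: [-0.3, 0.1, -0.4]
opening: 0.0551
t 17.73 pos [ 0.5929 -0.1983  0.1334] yaw -0.04 tilt [ 0.006 -0.003 -1.   ] open 0.0551 F [-0.3  0.1 -0.4]
 shift tool mm [   2.2   -7.2 -423.3] turn x deg -0.04
lens_mid 0.66 [197. 256.] [ 0.5912 -0.2009  0.039 ]
lens_case_mid 0.74 [185. 212.] [ 0.55   -0.1953  0.018 ]
lens_case_mid 0.57 [187. 253.] [ 0.5892 -0.1977  0.018 ]
swab_jar 0.58 [ 80. 253.] [ 0.5892 -0.1013  0.003 ]
waste_cup 0.61 [264. 255.] [ 0.5907 -0.2866  0.003 ]
```

View pics/w13.png

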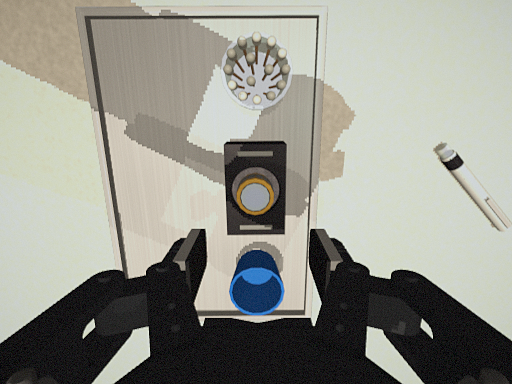

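```bash

python3 -m handwheel '[[0.055,[0,-0.001,-0.04],[0,0,0]],[0.055,[0,-0.001,-0.04],[0,0,0]],[0.055,[0,-0.001,-0.04],[0,0,0]],[0.055,[0,-0.001,-0.04],[0,0,0]],[0.055,[0,-0.001,-0.04],[0,0,0]],[0.055,[0,-0.001,-0.04],[0,0,0]],[0.055,[0,0,-0.04],[0,0,0]],[0.055,[0,0,-0.04],[0,0,0]],[0.055,[0,0,-0.04],[0,0,0]],[0.055,[0,0,-0.04],[0,0,0]]]'
python3 -m handwheel '[[0.05,[0,0,-0.023],[0,0,0]],[0.05,[0,0,0],[0,0,0]],[0.05,[0,0,0],[0,0,0]]]'
python3 - <<'E'
from h import *
go(.586,.225,.012,0)
c=cam("wrist"); im=ctrl.get_image("wrist"); cv2.imwrite("pics/w14.png",im[:,:,::-1])
for n,z in dict(red_drops_mid=.038,white_drops_mid=.038).items():
    for x in ctrl.tip_of(n,"wrist")[:2]: print(n,round(x["score"],2),np.round(x["centre"]),ray(c,x["centre"][1],x["centre"][0],z).round(4))
E
```

```text
t: 18.82
tool_pos: [0.5843, 0.2044, 0.1283]
tool_rot: [1.208, 1.21, -1.212]
contact_force: [0.4, 0.6, -0.4]
opening: 0.0552
t: 19.07
tool_pos: [0.5845, 0.2265, 0.1282]
tool_rot: [1.206, 1.211, -1.21]
contact_force: [-0.1, -0.1, -0.1]
opening: 0.0497
t 19.07 pos [0.5845 0.2265 0.1282] yaw 0.1 tilt [-0.002 -0.001 -1.   ] open 0.0497 F [-0.1 -0.1 -0.1]
 shift tool mm [116.2   1.8   1.4] turn x deg 0.10
red_drops_mid 0.61 [195. 261.] [0.5866 0.2271 0.038 ]
```

View pics/w14.png

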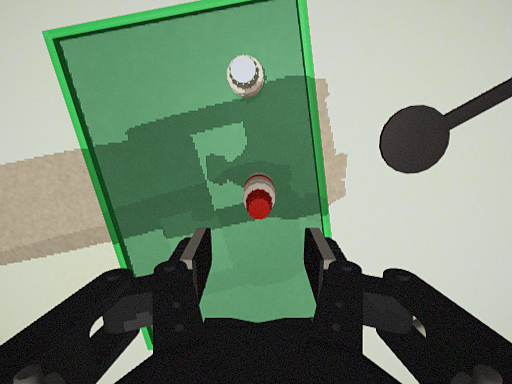

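```bash

python3 -m handwheel '[[0.052,[0.02,0.002,0],[0,0,0]],[0.052,[0.03,0,0],[0,0,0]],[0.052,[0.03,0,0],[0,0,0]],[0.052,[0.02,0,0],[0,0,0]],[0.052,[0.01,0,0],[0,0,0]],[0.052,[0.005,0,0],[0,0,0]],[0.052,[0,0,0],[0,0,0]],[0.052,[0,0,0],[0,0,0]]]' 30
python3 - <<'E'
from h import *
go(.5865,.2265,.012,0)
c=cam("wrist"); im=ctrl.get_image("wrist"); cv2.imwrite("pics/w15.png",im[:,:,::-1])
for x in ctrl.tip_of("red_drops_mid","wrist")[:2]: print(round(x["score"],2),np.round(x["centre"]),ray(c,x["centre"][1],x["centre"][0],.038).round(4))
E
```

```text
t: 19.88
tool_pos: [0.5885, 0.2253, 0.016]
tool_rot: [1.212, 1.207, -1.209]
contact_force: [0.4, 0.6, 0.6]
opening: 0.052
t 19.88 pos [0.5885 0.2253 0.016 ] yaw -0.09 tilt [ 0.002  0.    -1.   ] open 0.052 F [0.4 0.6 0.6]
 shift tool mm [ 4.  -2.  -1.2] turn x deg -0.09
0.64 [259. 254.] [0.5863 0.2263 0.038 ]
```

View pics/w15.png

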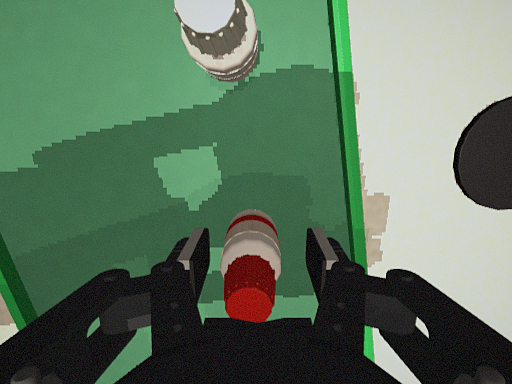

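```bash

python3 -m handwheel '[[0.052,[0.003,-0.0035,-0.001],[0,0,0]],[0.052,[0,0,0],[0,0,0]],[0.015,[0,0,0],[0,0,0]],[0.015,[0,0,0],[0,0,0]],[0.015,[0,0,0],[0,0,0]],[0.015,[0,0,0],[0,0,0]],[0.015,[0,0,0],[0,0,0]],[0.015,[0,0,0],[0,0,0]],[0.015,[0,0,0],[0,0,0]]]' 30
python3 -m handwheel '[[0.015,[-0.01,0,0],[0,0,0]],[0.015,[-0.025,0,0],[0,0,0]],[0.015,[-0.03,0,0],[0,0,0]],[0.015,[-0.03,0,0],[0,0,0]],[0.015,[-0.02,0,0],[0,0,0]],[0.015,[0,0,0],[0,0,0]],[0.015,[0,0,0],[0,0,0]]]'
python3 - <<'E'
from h import *
go(.497,-.289,.13,0)
c=cam("wrist"); im=ctrl.get_image("wrist"); cv2.imwrite("pics/w16.png",im[:,:,::-1])
for x in ctrl.tip_of("red_drops_mid","wrist")[:1]: print(round(x["score"],2),np.round(x["centre"]),ray(c,x["centre"][1],x["centre"][0],ctrl.get_obs()["tool_pos"][2]+.025).round(4))
E
```

```text
t: 20.73
tool_pos: [0.5842, 0.2267, 0.0121]
tool_rot: [1.21, 1.209, -1.209]
contact_force: [-1.5, 0.9, 3.8]
opening: 0.0269
t: 21.32
tool_pos: [0.5849, 0.2267, 0.1286]
tool_rot: [1.212, 1.207, -1.207]
contact_force: [0.3, 0.7, -1.5]
opening: 0.0268
t 21.32 pos [0.5849 0.2267 0.1286] yaw -0.05 tilt [ 0.003  0.001 -1.   ] open 0.0268 F [ 0.3  0.7 -1.5]
 shift tool mm [ -2.  -87.5 515.8] turn x deg -0.05
0.65 [264. 260.] [0.5853 0.2248 0.1501]
```

View pics/w16.png

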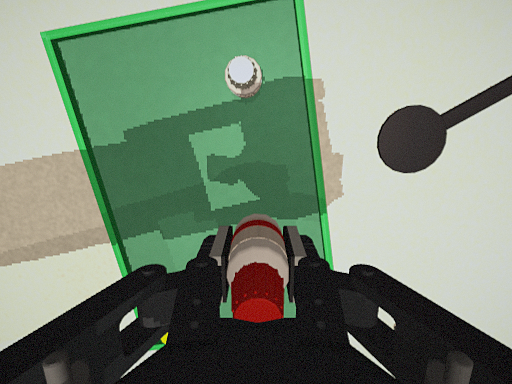

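```bash

python3 -m handwheel '[[0.015,[0,-0.0067,0.0397],[0,0,0]],[0.015,[0,-0.0067,0.0397],[0,0,0]],[0.015,[0,-0.0067,0.0397],[0,0,0]],[0.015,[0,-0.0067,0.0397],[0,0,0]],[0.015,[0,-0.0067,0.0397],[0,0,0]],[0.015,[0,-0.0067,0.0397],[0,0,0]],[0.015,[0,-0.0067,0.0397],[0,0,0]],[0.015,[0,-0.0067,0.0397],[0,0,0]],[0.015,[0,-0.0067,0.0397],[0,0,0]]]'
python3 -m handwheel '[[0.015,[0,-0.0067,0.0397],[0,0,0]],[0.015,[0,-0.0067,0.0397],[0,0,0]],[0.015,[0,-0.0067,0.0397],[0,0,0]],[0.015,[0,-0.0067,0.0397],[0,0,0]],[0.015,[0,0,0],[0,0,0]],[0.015,[0,0,0],[0,0,0]]]'
python3 - <<'E'
from h import *
go(.497,-.289,.0125,0)
c=cam("wrist"); im=ctrl.get_image("wrist"); cv2.imwrite("pics/w17.png",im[:,:,::-1])
E
```

```text
t: 22.17
tool_pos: [0.5212, -0.1319, 0.1243]
tool_rot: [1.209, 1.213, -1.212]
contact_force: [1.3, -0.7, 0.2]
opening: 0.0271
t: 22.67
tool_pos: [0.4947, -0.2905, 0.1244]
tool_rot: [1.213, 1.211, -1.214]
contact_force: [1.1, 0.1, -1.5]
opening: 0.0273
t 22.67 pos [ 0.4947 -0.2905  0.1244] yaw -0.26 tilt [-0.003  0.003 -1.   ] open 0.0273 F [ 1.1  0.1 -1.5]
 shift tool mm [111.9   2.6  -1.2] turn x deg -0.26
```

View pics/w17.png

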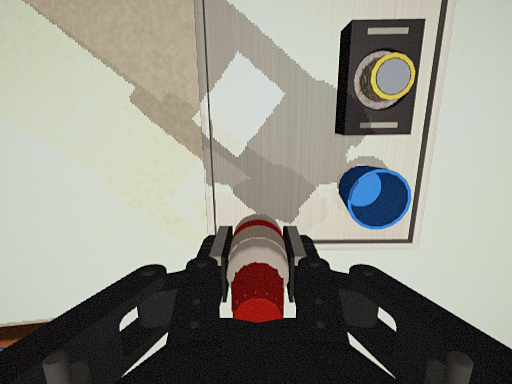

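```bash

python3 - <<'E'
from h import *
c=cam("wrist")
print(ray(c,212,243,.012),ray(c,418,247,.012))
for n in ["waste_cup"]:
  for x in ctrl.tip_of(n,"wrist")[:2]: print(n,round(x["score"],2),np.round(x["centre"]),ray(c,x["centre"][1],x["centre"][0],.003).round(4))
E
python3 -m handwheel '[[0.015,[0.03,0.0026,-0.0012],[-0.2,0,0]],[0.015,[0.03,0,0],[0,0,0]],[0.015,[0.03,0,0],[0,0,0]],[0.015,[0.01,0,0],[0,0,0]],[0.015,[0.005,0,0],[0,0,0]],[0.015,[0.002,0,0],[0,0,0]],[0.015,[0,0,0],[0,0,0]],[0.015,[0,0,0],[0,0,0]]]'
```

```text
[ 0.44919409 -0.34369321  0.012     ] [ 0.65285807 -0.34836858  0.012     ]
waste_cup 0.89 [184. 358.] [ 0.5907 -0.2864  0.003 ]
waste_cup 0.53 [268. 260.] [ 0.4964 -0.3762  0.003 ]
t: 23.43
tool_pos: [0.5003, -0.2889, 0.0217]
tool_rot: [1.207, 1.207, -1.206]
contact_force: [0.6, -0.1, 0.4]
opening: 0.0273
```

```bash

python3 -m handwheel '[[0.015,[0.004,-0.0015,-0.001],[0,0,0]],[0.015,[0.003,0,0],[0,0,0]],[0.015,[0.001,0,0],[0,0,0]],[0.015,[0,0,0],[0,0,0]],[0.015,[0,0,0],[0,0,0]]]'
python3 -m handwheel '[[0.015,[0.001,0,0],[0,0,0]],[0.015,[0.0005,0,0],[0,0,0]],[0.015,[0,0,0],[0,0,0]]]'
```

```text
t: 23.85
tool_pos: [0.4976, -0.2874, 0.012]
tool_rot: [1.207, 1.21, -1.207]
contact_force: [0.2, -0.2, 1.7]
opening: 0.0273
t: 24.1
tool_pos: [0.4977, -0.2875, 0.012]
tool_rot: [1.207, 1.211, -1.208]
contact_force: [-4.2, 3.1, 12.1]
opening: 0.0274
```

```bash

python3 -m handwheel '[[0.015,[-0.001,0,0],[0,0,0]],[0.048,[0,0,0],[0,0,0]],[0.048,[0,0,0],[0,0,0]],[0.048,[0,0,0],[0,0,0]],[0.048,[-0.01,0,0],[0,0,0]],[0.048,[-0.025,0,0],[0,0,0]],[0.048,[-0.03,0,0],[0,0,0]],[0.048,[-0.04,0,0],[0,0,0]],[0.048,[-0.01,0,0],[0,0,0]],[0.048,[0,0,0],[0,0,0]]]'
python3 - <<'E'
from h import *
go(.51,.113,.13,0)
c=cam("wrist"); im=ctrl.get_image("wrist"); cv2.imwrite("pics/w18.png",im[:,:,::-1])
for n,z in dict(red_drops_mid=.038,lens_mid=.039,waste_cup=.003).items():
    for x in ctrl.tip_of(n,"wrist")[:2]: print(n,round(x["score"],2),np.round(x["centre"]),ray(c,x["centre"][1],x["centre"][0],z).round(4))
E
```

```text
t: 24.93
tool_pos: [0.5002, -0.2893, 0.1321]
tool_rot: [1.206, 1.2, -1.204]
contact_force: [-0.2, 0.6, 0.3]
opening: 0.0481
t 24.93 pos [ 0.5002 -0.2893  0.1321] yaw 0.16 tilt [ 0.008 -0.006 -1.   ] open 0.0481 F [-0.2  0.6  0.3]
 shift tool mm [-3.000e-01  1.090e+01 -4.023e+02] turn x deg 0.16
red_drops_mid 0.77 [194. 254.] [ 0.4977 -0.2891  0.038 ]
lens_mid 0.62 [ 82. 374.] [ 0.5911 -0.1979  0.039 ]
lens_mid 0.18 [193. 257.] [ 0.5001 -0.2886  0.039 ]
waste_cup 0.79 [185. 350.] [ 0.5926 -0.2901  0.003 ]
```

View pics/w18.png

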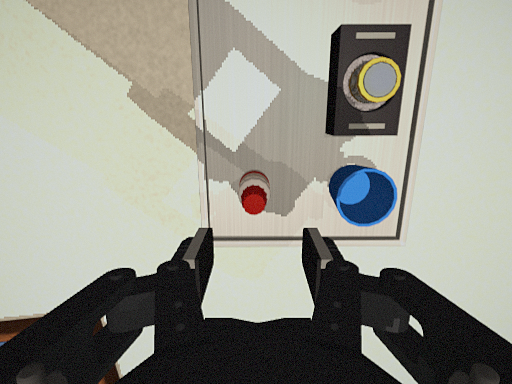

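```bash

python3 -m handwheel '[[0.052,[0,0.001,-0.0402],[0,0,0]],[0.052,[0,0.001,-0.0402],[0,0,0]],[0.052,[0,0.001,-0.0402],[0,0,0]],[0.052,[0,0.001,-0.0402],[0,0,0]],[0.052,[0,0.001,-0.0402],[0,0,0]],[0.052,[0,0.001,-0.0402],[0,0,0]],[0.052,[0,0.001,-0.0402],[0,0,0]],[0.052,[0,0.001,-0.0402],[0,0,0]],[0.052,[0,0.001,-0.0402],[0,0,0]],[0.052,[0,0.001,-0.0402],[0,0,0]]]'
python3 -m handwheel '[[0.052,[0,0,0],[0,0,0]],[0.052,[0,0,0],[0,0,0]]]'
python3 - <<'E'
from h import *
c=cam("wrist"); im=ctrl.get_image("wrist"); cv2.imwrite("pics/w19.png",im[:,:,::-1])
for x in ctrl.tip_of("yellow_drops_mid","wrist")[:2]:
  X=ray(c,x["centre"][1],x["centre"][0],.038); print(round(x["score"],2),np.round(x["centre"]),X.round(4))
  go(X[0],X[1],.016,0)
E
```

```text
t: 25.97
tool_pos: [0.5046, 0.1166, 0.1239]
tool_rot: [1.205, 1.213, -1.21]
contact_force: [0.4, 0.2, -0.6]
opening: 0.052
t: 26.13
tool_pos: [0.5048, 0.1166, 0.1239]
tool_rot: [1.202, 1.215, -1.207]
contact_force: [-0.3, -0.9, -0.5]
opening: 0.0519
0.77 [202. 264.] [0.5095 0.1125 0.038 ]
t 26.23 pos [0.5054 0.1144 0.1245] yaw 0.16 tilt [-0.003 -0.001 -1.   ] open 0.0521 F [ 0.2 -0.3  0.7]
 shift tool mm [108.4   4.5   1.8] turn x deg 0.16
```

View pics/w19.png

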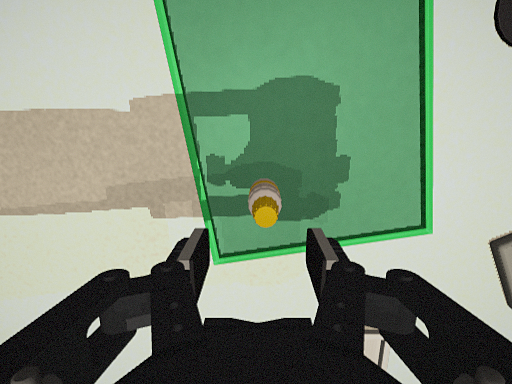

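```bash

python3 -m handwheel '[[0.048,[0.02,0.0045,0.0018],[0,0,0]],[0.048,[0.03,0,0],[0,0,0]],[0.048,[0.03,0,0],[0,0,0]],[0.048,[0.018,0,0],[0,0,0]],[0.048,[0.006,0,0],[0,0,0]],[0.048,[0.003,0,0],[0,0,0]],[0.048,[0,0,0],[0,0,0]],[0.048,[0,0,0],[0,0,0]]]' 30
python3 - <<'E'
from h import *
c=cam("wrist"); im=ctrl.get_image("wrist"); cv2.imwrite("pics/w20.png",im[:,:,::-1])
for x in ctrl.tip_of("yellow_drops_mid","wrist")[:2]:
  X=ray(c,x["centre"][1],x["centre"][0],.038); print(round(x["score"],2),np.round(x["centre"]),X.round(4))
  go(X[0],X[1],.012,0)
E
```

```text
t: 26.9
tool_pos: [0.5121, 0.1125, 0.0205]
tool_rot: [1.209, 1.208, -1.206]
contact_force: [-1.3, -0.0, 0.8]
opening: 0.048
0.9 [256. 256.] [0.5106 0.1127 0.038 ]
t 27.0 pos [0.5124 0.1129 0.021 ] yaw 0.13 tilt [ 0.003  0.    -1.   ] open 0.0479 F [-0.3  0.2 -0.4]
 shift tool mm [ 8.9 -1.8  0.1] turn x deg 0.13
```

View pics/w20.png

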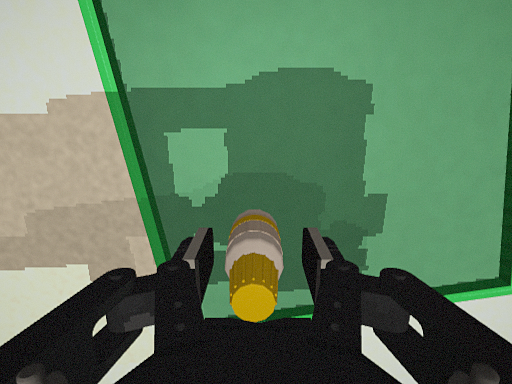

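```bash

python3 -m handwheel '[[0.048,[0.006,-0.002,0],[0,0,0]],[0.048,[0.002,0,0],[0,0,0]],[0.048,[0,0,0],[0,0,0]],[0.015,[0,0,0],[0,0,0]],[0.015,[0,0,0],[0,0,0]],[0.015,[0,0,0],[0,0,0]],[0.015,[0,0,0],[0,0,0]],[0.015,[0,0,0],[0,0,0]],[0.015,[0,0,0],[0,0,0]]]' 30
python3 -m handwheel '[[0.015,[0,0,0],[0,0,0]],[0.015,[-0.01,0,0],[0,0,0]],[0.015,[-0.025,0,0],[0,0,0]],[0.015,[-0.03,0,0],[0,0,0]],[0.015,[-0.03,0,0],[0,0,0]],[0.015,[-0.02,0,0],[0,0,0]],[0.015,[0,0,0],[0,0,0]],[0.015,[0,0,0],[0,0,0]]]'
python3 - <<'E'
from h import *
go(.498,-.196,.13,0)
c=cam("wrist"); im=ctrl.get_image("wrist"); cv2.imwrite("pics/w21.png",im[:,:,::-1])
E
```

```text
t: 27.75
tool_pos: [0.5091, 0.113, 0.0113]
tool_rot: [1.208, 1.21, -1.207]
contact_force: [-0.1, -0.3, 0.8]
opening: 0.027
t: 28.42
tool_pos: [0.51, 0.113, 0.1284]
tool_rot: [1.209, 1.208, -1.204]
contact_force: [0.1, 0.4, -1.3]
opening: 0.0272
t 28.42 pos [0.51   0.113  0.1284] yaw 0.15 tilt [ 0.004  0.    -1.   ] open 0.0272 F [ 0.1  0.4 -1.3]
 shift tool mm [ -1.7 -12.9 309. ] turn x deg 0.15
```

View pics/w21.png

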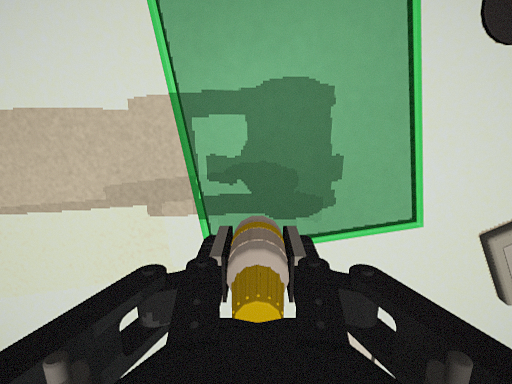

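```bash

python3 -m handwheel '[[0.015,[0,-0.0015,0.0386],[0,0,0]],[0.015,[0,-0.0015,0.0386],[0,0,0]],[0.015,[0,-0.0015,0.0386],[0,0,0]],[0.015,[0,-0.0015,0.0386],[0,0,0]],[0.015,[0,-0.0015,0.0386],[0,0,0]],[0.015,[0,-0.0015,0.0386],[0,0,0]],[0.015,[0,-0.0015,0.0386],[0,0,0]],[0.015,[0,-0.0015,0.0386],[0,0,0]],[0.015,[0,0,0],[0,0,0]],[0.015,[0,0,0],[0,0,0]]]'
python3 - <<'E'
from h import *
go(.498,-.196,.012,0)
c=cam("wrist"); im=ctrl.get_image("wrist"); cv2.imwrite("pics/w22.png",im[:,:,::-1])
E
```

```text
t: 29.3
tool_pos: [0.4963, -0.1969, 0.1241]
tool_rot: [1.21, 1.213, -1.211]
contact_force: [0.5, 0.9, 0.2]
opening: 0.0268
t 29.3 pos [ 0.4963 -0.1969  0.1241] yaw -0.06 tilt [-0.003  0.002 -1.   ] open 0.0268 F [0.5 0.9 0.2]
 shift tool mm [112.1   2.1  -0.7] turn x deg -0.06
```

View pics/w22.png

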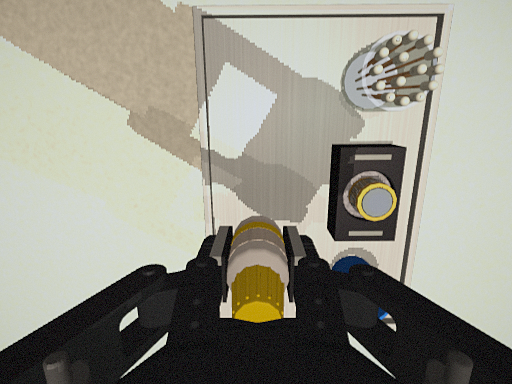

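```bash

python3 -m handwheel '[[0.015,[0.03,0.001,-0.0005],[0,0,0]],[0.015,[0.03,0,0],[0,0,0]],[0.015,[0.03,0,0],[0,0,0]],[0.015,[0.01,0,0],[0,0,0]],[0.015,[0.005,0,0],[0,0,0]],[0.015,[0,0,0],[0,0,0]],[0.015,[0,0,0],[0,0,0]]]'
python3 -c "
from h import *
go(.498,-.196,.0115,0)"
```

```text
t: 29.93
tool_pos: [0.4997, -0.1952, 0.0224]
tool_rot: [1.207, 1.209, -1.206]
contact_force: [-0.6, -0.2, 0.9]
opening: 0.0271
t 29.93 pos [ 0.4997 -0.1952  0.0224] yaw 0.2 tilt [ 0.002 -0.001 -1.   ] open 0.0271 F [-0.6 -0.2  0.9]
 shift tool mm [10.9 -1.7  0.7] turn x deg 0.20
```

```bash

python3 -m handwheel '[[0.015,[0.005,-0.0015,0.001],[0,0,0]],[0.015,[0.003,0,0],[0,0,0]],[0.015,[0.001,0,0],[0,0,0]],[0.015,[0.001,0,0],[0,0,0]],[0.015,[0,0,0],[0,0,0]],[0.015,[0,0,0],[0,0,0]]]'
python3 -c "
from h import *
go(.498,-.196,.0115,0)"
```

```text
t: 30.43
tool_pos: [0.4973, -0.1965, 0.0114]
tool_rot: [1.207, 1.21, -1.207]
contact_force: [0.4, -0.7, -0.2]
opening: 0.027
t 30.43 pos [ 0.4973 -0.1965  0.0114] yaw 0.14 tilt [ 0. -0. -1.] open 0.027 F [ 0.4 -0.7 -0.2]
 shift tool mm [-0.1  0.7 -0.5] turn x deg 0.14
```

```bash

python3 -m handwheel '[[0.015,[0.0005,0,0],[0,0,0]],[0.015,[0.0005,0,0],[0,0,0]],[0.015,[0,0,0],[0,0,0]]]'
python3 -m handwheel '[[0.048,[0,0,0],[0,0,0]],[0.048,[0,0,0],[0,0,0]],[0.048,[0,0,0],[0,0,0]],[0.048,[-0.01,0,0],[0,0,0]],[0.048,[-0.025,0,0],[0,0,0]],[0.048,[-0.03,0,0],[0,0,0]],[0.048,[-0.04,0,0],[0,0,0]],[0.048,[-0.01,0,0],[0,0,0]],[0.048,[0,0,0],[0,0,0]]]'
python3 - <<'E'
from h import *
go(.574,.322,.13,0)
c=cam("wrist"); im=ctrl.get_image("wrist"); cv2.imwrite("pics/w23.png",im[:,:,::-1])
for n,z in dict(yellow_drops_mid=.038,swab_jar=.003,lens_case_mid=.018).items():
    for x in ctrl.tip_of(n,"wrist")[:2]: print(n,round(x["score"],2),np.round(x["centre"]),ray(c,x["centre"][1],x["centre"][0],z).round(4))
E
```

```text
t: 30.68
tool_pos: [0.4974, -0.1966, 0.0113]
tool_rot: [1.207, 1.211, -1.207]
contact_force: [-2.7, 1.3, 6.5]
opening: 0.0268
t: 31.43
tool_pos: [0.5002, -0.198, 0.1309]
tool_rot: [1.208, 1.2, -1.203]
contact_force: [0.4, -0.1, 1.1]
opening: 0.0479
t 31.43 pos [ 0.5002 -0.198   0.1309] yaw 0.16 tilt [ 0.009 -0.005 -1.   ] open 0.0479 F [ 0.4 -0.1  1.1]
 shift tool mm [  -1.    75.2 -519.8] turn x deg 0.16
yellow_drops_mid 0.76 [196. 252.] [ 0.4961 -0.1991  0.038 ]
swab_jar 0.61 [ 79. 362.] [ 0.594  -0.1003  0.003 ]
lens_case_mid 0.57 [189. 350.] [ 0.5881 -0.1989  0.018 ]
```

View pics/w23.png

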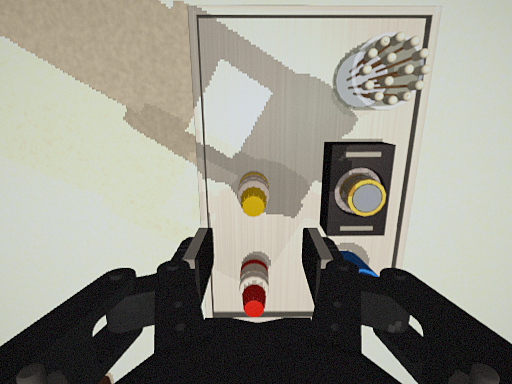

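Yellow stands at about (252,195), in line with red. Next the white bottle at about (0.574, 0.320).

```bash

python3 -m handwheel '[[0.05,[0,0.0058,-0.04],[0,0,0]],[0.05,[0,0.0058,-0.04],[0,0,0]],[0.05,[0,0.0058,-0.04],[0,0,0]],[0.05,[0,0.0058,-0.04],[0,0,0]],[0.05,[0,0.0058,-0.04],[0,0,0]],[0.05,[0,0.0058,-0.04],[0,0,0]],[0.05,[0,0.0058,-0.04],[0,0,0]],[0.05,[0,0.0058,-0.04],[0,0,0]],[0.05,[0,0.0058,-0.04],[0,0,0]],[0.05,[0,0.0058,-0.04],[0,0,0]]]'
python3 -m handwheel '[[0.05,[0,0.0058,-0.04],[0,0,0]],[0.05,[0,0.0058,-0.04],[0,0,0]],[0.05,[0,0.0058,-0.04],[0,0,0]],[0.05,[0,0,0],[0,0,0]],[0.05,[0,0,0],[0,0,0]]]'
python3 - <<'E'
from h import *
c=cam("wrist"); im=ctrl.get_image("wrist"); cv2.imwrite("pics/w24.png",im[:,:,::-1])
for x in ctrl.tip_of("white_drops_mid","wrist")[:2]:
  X=ray(c,x["centre"][1],x["centre"][0],.038); print(round(x["score"],2),np.round(x["centre"]),X.round(4))
  go(X[0],X[1],.016,0)
E
```

```text
t: 32.47
tool_pos: [0.5526, 0.2055, 0.1226]
tool_rot: [1.204, 1.213, -1.211]
contact_force: [-0.2, 0.5, 0.1]
opening: 0.0498
t: 32.88
tool_pos: [0.5697, 0.3252, 0.1222]
tool_rot: [1.201, 1.214, -1.209]
contact_force: [-0.5, -0.9, -0.2]
opening: 0.0499
0.6 [200. 264.] [0.574  0.3233 0.038 ]
t 32.98 pos [0.5701 0.323  0.1229] yaw 0.16 tilt [-0.003 -0.002 -1.   ] open 0.0495 F [-0.7 -0.7  0.8]
 shift tool mm [106.9   4.2  -0.4] turn x deg 0.16
```

View pics/w24.png

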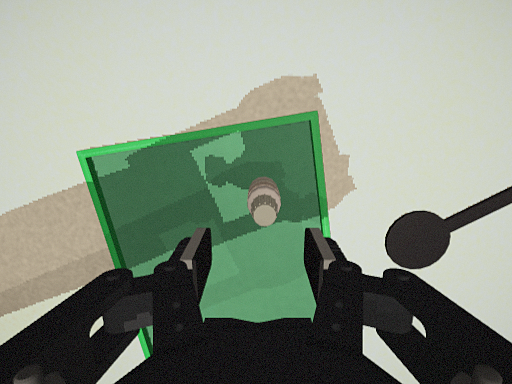

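```bash

python3 -m handwheel '[[0.048,[0.02,0.0035,0],[0,0,0]],[0.048,[0.03,0,0],[0,0,0]],[0.048,[0.03,0,0],[0,0,0]],[0.048,[0.018,0,0],[0,0,0]],[0.048,[0.006,0,0],[0,0,0]],[0.048,[0.003,0,0],[0,0,0]],[0.048,[0,0,0],[0,0,0]],[0.048,[0,0,0],[0,0,0]]]' 30
python3 - <<'E'
from h import *
c=cam("wrist"); im=ctrl.get_image("wrist"); cv2.imwrite("pics/w25.png",im[:,:,::-1])
for x in ctrl.tip_of("white_drops_mid","wrist")[:2]:
  X=ray(c,x["centre"][1],x["centre"][0],.038); print(round(x["score"],2),np.round(x["centre"]),X.round(4))
  go(X[0],X[1],.012,0)
E
```

```text
t: 33.65
tool_pos: [0.576, 0.3238, 0.0199]
tool_rot: [1.21, 1.209, -1.206]
contact_force: [0.7, -0.1, 0.6]
opening: 0.0476
0.62 [258. 257.] [0.5749 0.3233 0.038 ]
t 33.75 pos [0.5762 0.3242 0.0204] yaw 0.13 tilt [ 0.003  0.001 -1.   ] open 0.0479 F [-0.4  0.4  0.1]
 shift tool mm [ 8.3 -1.3  0.9] turn x deg 0.13
```

View pics/w25.png

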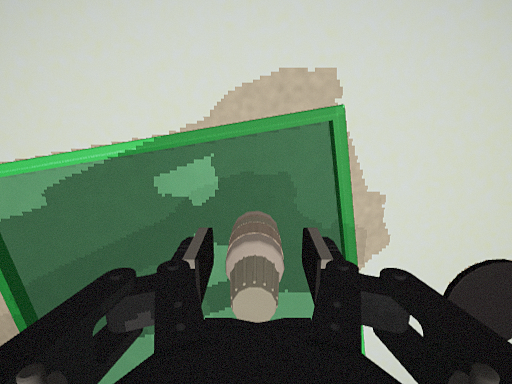

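```bash

python3 -m handwheel '[[0.048,[0.006,-0.0015,0.0007],[0,0,0]],[0.048,[0.002,0,0],[0,0,0]],[0.048,[0,0,0],[0,0,0]],[0.015,[0,0,0],[0,0,0]],[0.015,[0,0,0],[0,0,0]],[0.015,[0,0,0],[0,0,0]],[0.015,[0,0,0],[0,0,0]],[0.015,[0,0,0],[0,0,0]],[0.015,[0,0,0],[0,0,0]]]' 30
python3 -m handwheel '[[0.015,[0,0,0],[0,0,0]],[0.015,[-0.01,0,0],[0,0,0]],[0.015,[-0.025,0,0],[0,0,0]],[0.015,[-0.03,0,0],[0,0,0]],[0.015,[-0.03,0,0],[0,0,0]],[0.015,[-0.02,0,0],[0,0,0]],[0.015,[0,0,0],[0,0,0]],[0.015,[0,0,0],[0,0,0]]]'
python3 - <<'E'
from h import *
go(.498,-.102,.13,0)
c=cam("wrist"); im=ctrl.get_image("wrist"); cv2.imwrite("pics/w26.png",im[:,:,::-1])
E
```

```text
t: 34.5
tool_pos: [0.5733, 0.3232, 0.0102]
tool_rot: [1.207, 1.21, -1.207]
contact_force: [0.2, 0.4, -0.6]
opening: 0.0271
t: 35.17
tool_pos: [0.5744, 0.3236, 0.1278]
tool_rot: [1.21, 1.209, -1.204]
contact_force: [-0.8, -1.3, -0.5]
opening: 0.0269
t 35.17 pos [0.5744 0.3236 0.1278] yaw 0.15 tilt [ 0.004  0.002 -1.   ] open 0.0269 F [-0.8 -1.3 -0.5]
 shift tool mm [ -3.2 -77.5 425.4] turn x deg 0.15
```

View pics/w26.png

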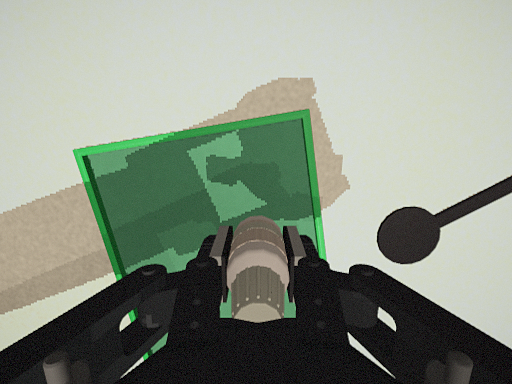

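```bash

python3 -m handwheel '[[0.015,[0,-0.007,0.0387],[0,0,0]],[0.015,[0,-0.007,0.0387],[0,0,0]],[0.015,[0,-0.007,0.0387],[0,0,0]],[0.015,[0,-0.007,0.0387],[0,0,0]],[0.015,[0,-0.007,0.0387],[0,0,0]],[0.015,[0,-0.007,0.0387],[0,0,0]],[0.015,[0,-0.007,0.0387],[0,0,0]],[0.015,[0,-0.007,0.0387],[0,0,0]],[0.015,[0,-0.007,0.0387],[0,0,0]],[0.015,[0,-0.007,0.0387],[0,0,0]]]'
python3 -m handwheel '[[0.015,[0,-0.007,0.0387],[0,0,0]],[0.015,[0,0,0],[0,0,0]],[0.015,[0,0,0],[0,0,0]]]'
python3 - <<'E'
from h import *
go(.498,-.102,.0105,0)
c=cam("wrist"); im=ctrl.get_image("wrist"); cv2.imwrite("pics/w27.png",im[:,:,::-1])
for x in ctrl.tip_of("swab_jar","wrist")[:2]: print(round(x["score"],2),np.round(x["centre"]),ray(c,x["centre"][1],x["centre"][0],.003).round(4))
E
```

```text
t: 36.05
tool_pos: [0.502, -0.0653, 0.1228]
tool_rot: [1.206, 1.214, -1.209]
contact_force: [0.5, 0.1, 0.3]
opening: 0.0273
t: 36.3
tool_pos: [0.4957, -0.104, 0.1231]
tool_rot: [1.21, 1.212, -1.212]
contact_force: [0.6, 0.4, -0.3]
opening: 0.027
t 36.3 pos [ 0.4957 -0.104   0.1231] yaw -0.09 tilt [-0.003  0.002 -1.   ] open 0.027 F [ 0.6  0.4 -0.3]
 shift tool mm [112.6   2.7  -1.9] turn x deg -0.09
0.71 [184. 358.] [ 0.5908 -0.1005  0.003 ]
```

View pics/w27.png

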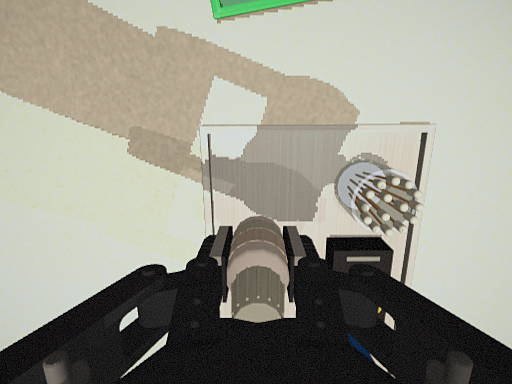

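```bash

python3 -m handwheel '[[0.015,[0.03,0.001,-0.001],[0,0,0]],[0.015,[0.03,0,0],[0,0,0]],[0.015,[0.03,0,0],[0,0,0]],[0.015,[0.01,0,0],[0,0,0]],[0.015,[0.005,0,0],[0,0,0]],[0.015,[0,0,0],[0,0,0]],[0.015,[0,0,0],[0,0,0]]]'
python3 -c "
from h import *
go(.498,-.102,.0105,0)"
```

```text
t: 36.98
tool_pos: [0.4995, -0.1015, 0.0214]
tool_rot: [1.207, 1.209, -1.206]
contact_force: [-0.5, 0.2, -0.3]
opening: 0.027
t 36.98 pos [ 0.4995 -0.1015  0.0214] yaw 0.21 tilt [ 0.002 -0.001 -1.   ] open 0.027 F [-0.5  0.2 -0.3]
 shift tool mm [10.9 -1.5  0.5] turn x deg 0.21
```

```bash

python3 -m handwheel '[[0.015,[0.005,-0.0013,0],[0,0,0]],[0.015,[0.003,0,0],[0,0,0]],[0.015,[0.001,0,0],[0,0,0]],[0.015,[0.001,0,0],[0,0,0]],[0.015,[0,0,0],[0,0,0]],[0.015,[0,0,0],[0,0,0]]]'
python3 -m handwheel '[[0.015,[0.0005,0,0],[0,0,0]],[0.015,[0.0005,0,0],[0,0,0]],[0.015,[0,0,0],[0,0,0]]]'
```

```text
t: 37.48
tool_pos: [0.4972, -0.1019, 0.0104]
tool_rot: [1.207, 1.21, -1.207]
contact_force: [0.1, -1.2, -0.5]
opening: 0.0274
t: 37.73
tool_pos: [0.4973, -0.1019, 0.0101]
tool_rot: [1.207, 1.211, -1.208]
contact_force: [-3.0, 0.6, 7.0]
opening: 0.027
```

Contact with the floor; release, rise, back off and check everything.

```bash

python3 -m handwheel '[[0.048,[0,0,0],[0,0,0]],[0.048,[0,0,0],[0,0,0]],[0.048,[0,0,0],[0,0,0]],[0.048,[-0.01,0,0],[0,0,0]],[0.048,[-0.025,0,0],[0,0,0]],[0.048,[-0.03,0,0],[0,0,0]],[0.048,[-0.04,0,0],[0,0,0]],[0.048,[-0.03,0,0],[0,0,0]],[0.048,[-0.03,0,0],[0,0,0]],[0.048,[-0.03,0,0],[0,0,0]]]'
python3 -m handwheel '[[0.048,[0,0,-0.04],[0,0,0]],[0.048,[0,0,-0.01],[0,0,0]],[0.048,[0,0,0],[0,0,0]],[0.048,[0,0,0],[0,0,0]]]'
python3 - <<'E'
from h import *
Z=dict(white_drops_mid=.038,yellow_drops_mid=.038,red_drops_mid=.038,lens_case_mid=.018,lens_mid=.039,swab_jar=.003,waste_cup=.003,exam_tray=0)
go(.5,0,.2,0)
for cn in ["wrist","top","side"]:
  c=cam(cn); im=ctrl.get_image(cn); cv2.imwrite("pics/%s30.png"%cn,im[:,:,::-1])
  if cn=="side": cv2.imwrite("pics/side30c.png",cv2.resize(im[90:250,170:330,::-1],None,fx=3.7,fy=3.7,interpolation=2))
  for n,z in Z.items():
    for x in ctrl.tip_of(n,cn)[:1]: print(cn,n,round(x["score"],2),np.round(x["centre"]),ray(c,x["centre"][1],x["centre"][0],z).round(4))
E
```

```text
t: 38.57
tool_pos: [0.4969, -0.1017, 0.2067]
tool_rot: [1.208, 1.209, -1.207]
contact_force: [0.3, 0.6, 0.0]
opening: 0.0482
t: 38.9
tool_pos: [0.4965, -0.0514, 0.2038]
tool_rot: [1.205, 1.211, -1.207]
contact_force: [-0.8, -0.1, 0.0]
opening: 0.048
t 38.9 pos [ 0.4965 -0.0514  0.2038] yaw 0.24 tilt [-0.001 -0.    -1.   ] open 0.048 F [-0.8 -0.1  0. ]
 shift tool mm [  3.8   3.7 -51.4] turn x deg 0.24
wrist white_drops_mid 0.74 [220. 258.] [ 0.4972 -0.1029  0.038 ]
wrist yellow_drops_mid 0.87 [292. 261.] [ 0.5008 -0.1991  0.038 ]
wrist swab_jar 0.88 [209. 331.] [ 0.591  -0.1007  0.003 ]
wrist exam_tray 0.64 [274. 293.] [ 0.5452 -0.1978  0.    ]
top yellow_drops_mid 0.43 [201. 342.] [ 0.51   -0.1976  0.038 ]
top red_drops_mid 0.73 [208. 384.] [ 0.4919 -0.2952  0.038 ]
top lens_case_mid 0.59 [165. 339.] [ 0.5986 -0.1974  0.018 ]
top lens_mid 0.74 [198. 171.] [0.5269 0.206  0.039 ]
top waste_cup 0.76 [168. 378.] [ 0.5915 -0.2946  0.003 ]
top exam_tray 0.64 [185. 341.] [ 0.5528 -0.2032  0.    ]
side white_drops_mid 0.66 [192. 268.] [ 0.4982 -0.1059  0.038 ]
side yellow_drops_mid 0.57 [176. 267.] [ 0.5043 -0.19    0.038 ]
side red_drops_mid 0.5 [160. 267.] [ 0.5054 -0.2905  0.038 ]
side lens_case_mid 0.56 [180. 232.] [ 0.5981 -0.2014  0.018 ]
side lens_mid 0.39 [171. 235.] [ 0.5914 -0.2121  0.039 ]
side swab_jar 0.8 [200. 227.] [ 0.6025 -0.1155  0.003 ]
side waste_cup 0.6 [172. 239.] [ 0.5861 -0.2814  0.003 ]
side exam_tray 0.75 [186. 250.] [ 0.5499 -0.1998  0.    ]
```

View pics/wrist30.png

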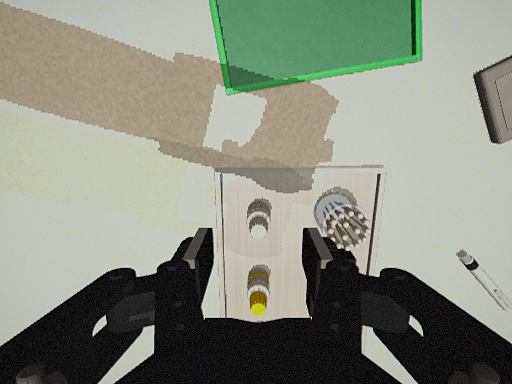

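View pics/side30c.png

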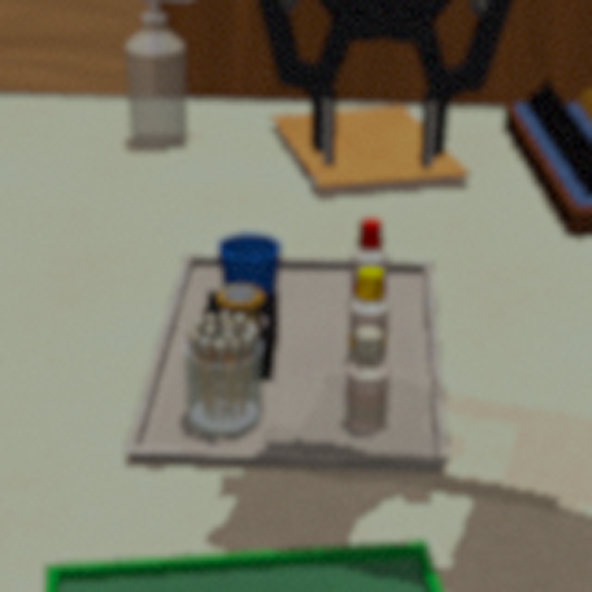

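```bash
python3 -c "
from station import ctrl
print(ctrl.finish_job())"
```

```text
the job is handed in; nothing more can be done
None
```

I laid out the tray and handed the job in at about 39 s; the hand-in reports no verdict.

**Case and lens:** the case sits at about (0.591, -0.197) between the jar (0.592, -0.101) and the waste cup (0.591, -0.288), square to within about 1.5°. The lens went from the supply tray straight into the well. It measured 1–4 mm off the case's centre, against the 9 mm limit.

**Bottles:** all three stand upright in the row at x ≈ 0.497–0.501, about 50 mm in front of the tray's middle:

| Bottle | Measured y (m) | Target y (m) |
|---|---|---|
| White | -0.103 | jar at -0.101 |
| Yellow | -0.199 | midway, about -0.195 |
| Red | -0.289 | cup at -0.288 |

**Last checks:** in the final side and wrist pictures nothing had tipped, and the jar and cup stood where they were. These checks were weaker or disagreed:
- Some final network readings from the side and top cameras were up to 15 mm off the wrist readings (the side view put the jar at y = -0.116 and the lens at -0.212), and the top camera mistook something in the supply tray for the lens. I trusted the close wrist views.
- The last wrist picture did not show red, the case, the lens or the cup. For those I relied on earlier wrist views, with the side picture as a rough check.
- While moving to the case I once typed a shift of 1 m. The robot's per-row limit capped it at about 42 mm in free air, and nothing was touched.

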